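Knock up and hold a stack of puzzle blanks

TASK

Lay the last plywood puzzle blank from the drying stand on top of the three on the sloping jogging board: set it down flat, do not drop it, and let go. Tap the whole stack until all four blanks sit square and flush against both the ledge and the side fence, then swing the hold-down arm over so that its rubber foot rests on the squared stack. Leave the piece tray, glue bottle and brayer where they are.

Things in the scene. Friction and masses are not known exactly. Their poses are not given: they have to be found in the camera images.
- board: Jogging board, fixed on the bench: grey bed 256 x 182 mm sloping 25 degrees, rising away from the robot; aluminium ledge across its low end, aluminium fence along its left side. Origin: inner corner of bed, ledge and fence, 32 mm above the bench. x: up the slope along the fence; y: left, towards the fence; z: square off the bed. A blank sitting home has its origin at x = 80, y = -32 mm.
- hinge (a point): Middle of the hold-down's hinge pin, at x = 80, y = +20, z = +56 mm of the board; the pin runs along the board's x. Its steel bracket is 38 mm long in x and reaches y = 32 and z = 64 mm. On the board: ledge 12 mm thick (inner face x = 0), 32 mm high, y = -160 to 4; fence 12 mm thick (inner face y = 0), 40 mm high, x = -12 to 210; bed free for x = 0 to 234, y = 0 to -160 mm.
- blank1: Plywood blank 160 x 64 x 8 mm (53 g), the bottom one of the stack on the board. Origin: centre of its underside; x along its length, z out of its upper face. At the start the three are staggered, clear of the fence and ledge by up to about 26 and 18 mm and slightly turned.
- blank2: Same blank, the second in the stack (origin and axes as blank1).
- blank3: Same blank, the third in the stack (origin and axes as blank1).
- blank4: Same blank (origin and axes as blank1), the last one, lying flat across the battens of the drying stand. In the finished stack it is on top: its underside is 24 mm off the bed. Wood on wood and wood on the bed grips enough to stay on the slope where it is laid.
- stand: Drying stand fixed to the bench, left or right of the board: base 190 x 110 x 8 mm with two dark battens (18 x 104 mm) across it, centred at x = +55 and -55 mm; the batten tops, on which blank4 lies, are 28 mm above the bench. Between the battens there is 20 mm of air under the blank. Origin: centre of the underside, x along the blank.
- holddown: The hold-down arm: flat steel bar 20 mm wide and 10 mm thick, with a rubber foot and a black cross grip at its end. Origin: on the hinge pin; the bar runs along its own -y for 102 mm, its foot points along -z.
- swing (a joint): Angle of the hold-down arm. rad: 0 = level over a stack of four, foot resting on it; grows as it opens; 1.57 = square off the bed; parked it leans outwards beyond the fence at 1.8 to 2.1 (stop 2.15). The hinge is stiff (0.11 N m): the arm stays where it is left and must be pushed all the way down.
- grip (a point): Centre of the hold-down's black cross grip: a bar of 16 mm diameter and 50 mm long, parallel to the board's x axis, 96 mm from the hinge pin.
- foot (a point): The hold-down's round rubber foot, 28 mm diameter. This point: centre of its underside, 52 mm along the arm from the hinge pin and 24 mm off the arm's middle plane, on the side that faces the bed when closed.
- piecetray: Bystander: plywood tray 150 x 110 x 26 mm of jigsaw pieces. Origin: centre of the underside.
- glue: Bystander: white glue bottle, 60 mm diameter, 150 mm high, standing. Origin: centre of the underside.
- brayer: Bystander: rubber roller 80 mm wide with a wooden handle, 155 mm long, 34 mm high, lying. Origin: on the bench below the roller.
Not all that is in view belongs to the job. What is shaped like the blank3 but blue is not meant.

How it is judged:
By the outcome, as a careful person would: the job done as asked, in the order asked, and still so for the second after the job is handed in, with the robot touching nothing.
It also fails if it takes over 67 s, if anything falls off the work surface, if the arm or the gripper's body presses on something with over 40 N, if the wrist force passes 120 N, or if a joint passes its speed limit or range.

ROBOT

A 6-joint arm with a two-finger parallel gripper is mounted at the origin on the work surface. World frame = base frame: x ahead of the robot, y to its left, z up, the work surface at z = 0. Lengths are in m, angles in degrees, forces in N, time in s.
With the tool pointing down it reaches from about 0.4 to 0.825 m from the base axis. Payload 7 kg.
Tool frame: the origin (TCP) lies at the very end of the fingers, on their centre line; the grasp point (between the pads) lies 19 mm behind it (ctrl.pinch_z is the distance from the TCP to the grasp point, in m); z points along the fingers, x is the direction in which the jaws open and shut, and the axes are right-handed (so a half turn about z gives the same grasp; the last joint's range is limited). The gripper opens to 88 mm and grips with 3 to 60 N. Pads are 19 mm wide; open, the fingers measure 130 mm over their backs; the gripper's body (78 mm by 193 mm) begins 47 mm behind the grasp point.
Start: joints at [85.778, 20.546, 0.682, 0, -70.136, -16.507], TCP at [0.239, 0.631, 0.227] pointing down, gripper open.
Joint ranges: [-176.03, 176.03], [-82.01, 121.73], [-58.28, 71.71], [-173.87, 95.51], [-174.79, -0.11], [-173.66, 173.66]. Speed limits (degrees/s): [136.94, 136.94, 172.46, 180, 180, 180].

INTERFACE

Orientations are given as [roll, pitch, yaw] about the fixed x, y, z axes, in that order (R = Rz(yaw) Ry(pitch) Rx(roll)).
In Python, from plant import ctrl gives the robot as it stands.
- The arm moves only by the tool carry_out, never from a script. Its argument "increments" is a list of rows, each a list of 7 numbers: the turn, a rotation vector about the world's x, y, z in degrees, then the shift along the world's x, y, z in mm, then the closure, from 0 (fully open) to 1 (shut). In form: [[ax, ay, az, dx, dy, dz, grip], ...]. A call has 1 to 20 rows; each row is the pose to reach, as a shift and turn from the pose commanded when the call began; what a row does not reach only later rows make up. A row lasts 1/8 s, in which the tool goes at most 62.5 mm and 10.7 degrees, less where a joint would pass 70% of its speed; a pose out of reach is approached as far as the arm can. A call with a gripper value outside its range is refused whole. The fingers move at their own pace and stop on an object; the grip force is fixed at half the most. Time passes only in rows, so rows that repeat a pose let the fingers close. It gives the time, the measured TCP pose, the force and the opening at its end, in the units of the state.
- ctrl.get_obs(): the state, without advancing time (a new reading comes with each control period).
- ctrl.snapshot(name): name is "scene" or "top"; returns a dict with "pixels" (400x640x3 uint8, blue, green, red), "intrinsics" (3x3 intrinsics, pixels), "rvec" (rotation vector, rad) and "tvec" (3), from world to camera coordinates, as OpenCV has them. Camera axes: x right, y down, z forward; pixel columns grow to the right and rows downward; lengths in m; the calibration is good to about 2 mm. A picture is of the moment at which its call begins. There is no depth.
- ctrl.close_job(): hands the job in, once; it reports no verdict.
Trained networks look in a picture, given as the dict that the camera call returned (one of the last four; its "shot" number tells which), for a name from the list of things; names that differ only in an ending like _2 or _b are one class to them, and where a whole thing is asked for, a point or a joint stands for the part that bears it (a point fixed in the world has none). Each returns a list of dicts, best first, with "confidence" (0 to 1); they miss things now and then, are a little off and sometimes report something else, mostly with a low value. They report only what shows in the picture. A call takes as long as a camera call. They do not tell look-alikes from the thing itself.
- ctrl.search_frame(picture, label): "centre" ([x, y, z] in m, in world coordinates, good to about 4 mm: the middle of the surface that is visible of it).
- ctrl.outline_of(picture, label): "pixels" (400x640 bool, what is visible of it).
The state is a dict: "clock": time; "joint_pos": joint angles; "qvel": joint speeds; "tau": joint torques, N m; "tool_pos": TCP position; "orientation": TCP orientation; "force": force on the tool from outside, world axes, zero at the start; "moment": the same for the moment, N m; "opening": finger opening in m.
Only numpy, scipy, OpenCV 4.12 (cv2) and the standard library are available. Lean on these libraries where they do the work, as an engineer would, in place of code of your own. Each camera call takes 0.05 s, during which the arm holds its last target. There are 200 camera calls.

## Working session

There is one attempt and no reset: what is moved stays moved. The work goes in short steps, Python scripts to look and compute and a tool call to move; the robot and the scene stay as the last step left them, time stands still between calls to the robot, and variables do not carry over. Pictures are saved under pics/ and viewed, about 8 in all and at most 12, crops included, and the job is handed in when it is done.

Besides the shell and the picture viewer there is one more tool, called as a command line: name --pt "numbers of a row" for each row, then --argument value for the rest. carry_out: Moves the arm, as the interface text tells. Its arguments: {"type":"object","properties":{"increments":{"type":"array"}},"required":["increments"]}

```bash
ls; mkdir -p pics; python3 - <<'E'
from plant import ctrl
import cv2,numpy as np
print(ctrl.get_obs())
for n in("scene","top"):
    s=ctrl.snapshot(n);cv2.imwrite(f"pics/{n}0.png",s["pixels"])
    R=cv2.Rodrigues(np.array(s["rvec"]))[0];print(n,(-R.T@np.ravel(s["tvec"])).round(3),R[2].round(2),s["intrinsics"][0][0])
    for l in("board","blank1","blank2","blank3","blank4","stand","holddown","grip","foot","hinge","piecetray","glue","brayer"):
        try:print(l,[(np.round(d["centre"],3).tolist(),round(d["confidence"],2)) for d in ctrl.search_frame(s,l)][:5])
        except Exception as e:print(l,e)
E
```

```text
pics
{'clock': 0.0, 'joint_pos': array([ 8.57776817e+01,  2.05923561e+01,  6.34683172e-01, -2.17783317e-02,
       -7.01370606e+01, -1.65074475e+01]), 'qvel': array([ 0.03108433, -0.0381498 ,  0.01464234, -0.02129052,  0.05111625,
       -0.07037726]), 'tau': array([-1.84541437e-03, -5.82711983e+01,  2.93053079e+01,  6.99680284e+00,
        6.86382395e-03, -1.73519720e-04]), 'tool_pos': array([0.23875911, 0.63083451, 0.225614  ]), 'orientation': array([-1.79992709e+02, -9.66466533e-02, -1.10737189e+02]), 'force': array([ 0.07769449,  0.17146228, -0.00287735]), 'moment': array([ 0.00417266, -0.01233037, -0.01562374]), 'opening': 0.08731549508219688}
scene [ 1.033 -0.383  1.116] [-0.42  0.25 -0.87] 482.7959268478306
board []
blank1 [([0.552, -0.004, 0.099], 0.88), ([0.583, 0.037, 0.097], 0.75), ([0.44, 0.321, 0.033], 0.73), ([0.539, -0.499, 0.008], 0.67), ([0.591, -0.032, 0.104], 0.49)]
blank2 [([0.552, -0.004, 0.099], 0.88), ([0.583, 0.037, 0.097], 0.75), ([0.44, 0.321, 0.033], 0.73), ([0.539, -0.499, 0.008], 0.67), ([0.591, -0.032, 0.104], 0.49)]
blank3 [([0.552, -0.004, 0.099], 0.88
[... 1067 characters left out ...]
, 0.92), ([0.306, -0.154, 0.007], 0.87), ([0.537, -0.001, 0.096], 0.77), ([0.529, -0.499, 0.008], 0.75), ([0.548, 0.037, 0.084], 0.51)]
blank4 [([0.426, 0.323, 0.035], 0.92), ([0.306, -0.154, 0.007], 0.87), ([0.537, -0.001, 0.096], 0.77), ([0.529, -0.499, 0.008], 0.75), ([0.548, 0.037, 0.084], 0.51)]
stand [([0.43, 0.289, 0.006], 0.6), ([0.535, -0.003, 0.094], 0.51), ([0.554, -0.039, 0.092], 0.38)]
holddown [([0.5, 0.102, 0.177], 0.71)]
grip [([0.5, 0.105, 0.18], 0.76)]
foot [([0.502, 0.102, 0.176], 0.49)]
hinge [([0.553, -0.036, 0.094], 0.65)]
piecetray [([0.452, -0.312, 0.008], 0.65)]
glue [([0.693, 0.268, 0.096], 0.93), ([0.426, 0.317, 0.035], 0.7)]
brayer [([0.726, -0.238, 0.032], 0.56)]
```

View pics/scene0.png

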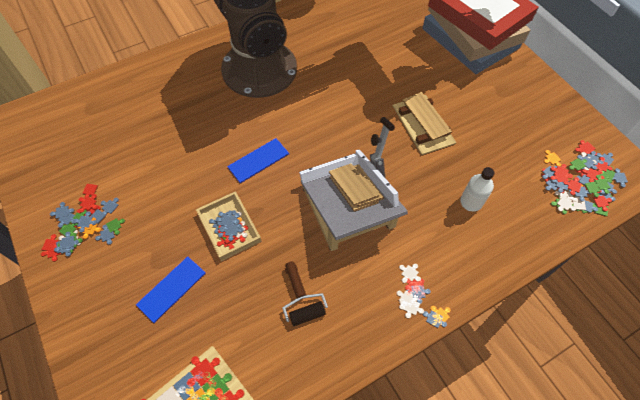

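View pics/top0.png

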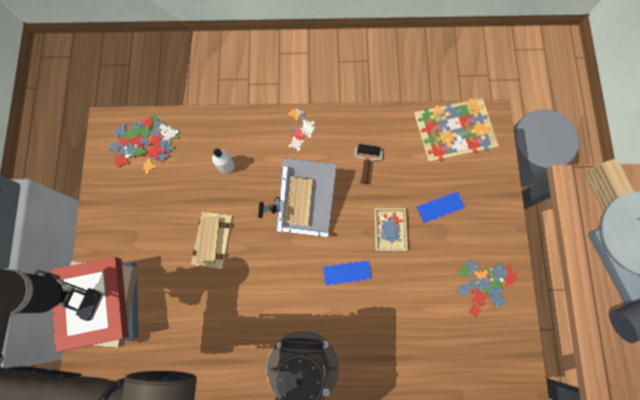

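Blank4 is the wooden board on the stand: scene (425,118), top (211,238). The other candidates are the blue look-alikes, scene (258,160) and (170,290), which are not meant, and the wooden stack on the board at scene (355,185). I'll confirm blank4 in an enlarged crop.

```bash
python3 - <<'E'
import cv2,numpy as np
a=cv2.imread("pics/scene0.png")[85:255,290:470];b=cv2.imread("pics/top0.png")[145:275,185:345]
a=cv2.resize(a,None,fx=3.4,fy=3.4,interpolation=cv2.INTER_CUBIC);cv2.imwrite("pics/c1.png",a)
b=cv2.resize(b,None,fx=4.6,fy=4.6,interpolation=cv2.INTER_CUBIC);cv2.imwrite("pics/c2.png",b)
print(a.shape,b.shape)
E
```

```text
(578, 612, 3) (598, 736, 3)
```

View pics/c1.png

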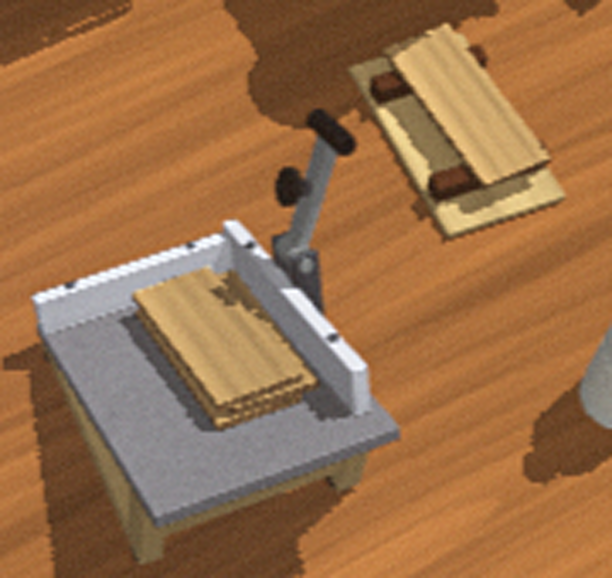

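View pics/c2.png

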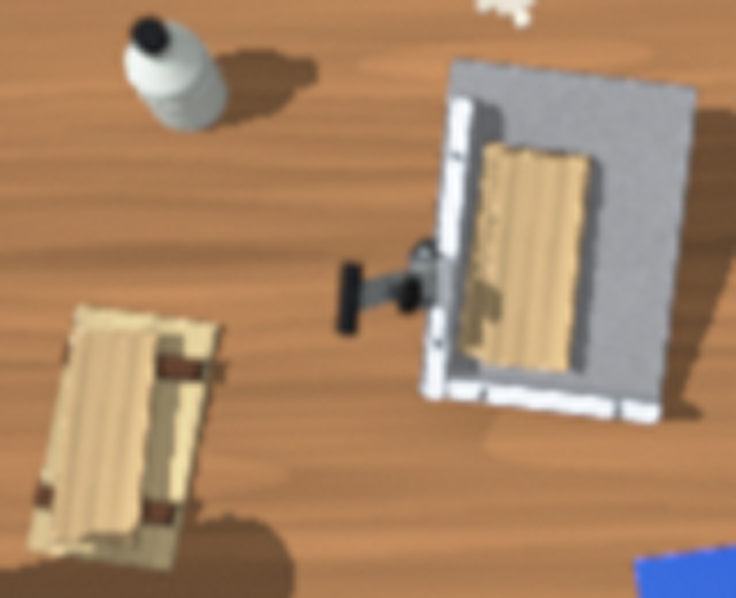

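c1 shows the wooden blank lying over the dark battens at about (470,105), so that is blank4. It also shows the staggered stack at (225,345), the ledge running left to right at (130,265), the fence at (300,300) and the hold-down parked leaning outwards. Next I'll fit poses from corner pixels in both views.

```bash
cat > h.py <<'E'
import numpy as np,cv2
from scipy.optimize import least_squares
from scipy.spatial.transform import Rotation as Ro
from plant import ctrl
def proj(s,P): return cv2.projectPoints(np.float64(P).reshape(-1,3),np.float64(s["rvec"]),np.float64(s["tvec"]),np.float64(s["intrinsics"]),None)[0][:,0]
def bpose(p): return Ro.from_euler("z",p[2],degrees=True)*Ro.from_euler("y",-25,degrees=True), np.array([p[0],p[1],.032])
def b2w(p,P):
    R,t=bpose(p);return R.apply(np.float64(P)/1000)+t
def w2b(p,P):
    R,t=bpose(p);return R.inv().apply(np.float64(P)-t)*1000
def un(px,k): return np.float64(px)/3.4+[290-.35,85-.35] if k==0 else np.float64(px)/4.6+[185-.4,145-.4]
E
python3 - <<'E'
from h import *
import json
S=[ctrl.snapshot("scene"),ctrl.snapshot("top")]
bc=[[([-12,0,40],(224,226)),([-12,12,40],(238,219)),([210,0,40],(357,373)),([210,12,40],(369,362)),([-12,-160,32],(34,297)),([210,0,0],(358,412))],
    [([-12,12,40],(421,397)),([-12,0,40],(443,399)),([210,12,40],(450,97)),([210,0,40],(474,100)),([-12,-160,32],(659,422)),([0,-160,32],(662,402))]]
def fb(p):
    return np.concatenate([(proj(S[k],b2w(p,[a for a,_ in bc[k]]))-un([b for _,b in bc[k]],k)).ravel() for k in(0,1)])
r=least_squares(fb,[.45,.05,0],loss="soft_l1");print("board",r.x.round(4),fb(r.x).reshape(-1,2).round(1).tolist())
B=r.x.tolist()
bl=[[([-80,32],(390,55)),([-80,-32],(447,25)),([80,-32],(549,158)),([80,32],(492,185))],[([80,32],(78,328)),([80,-32],(157,333)),([-80,-32],(133,540)),([-80,32],(52,540))]]
# scene signs guessed: try both
def mk(sw):
    def f(p):
        R=Ro.from_euler("z",p[2],degrees=True);o=[]
        for k in(0,1):
            A=np.array([[a[0],a[1]*(sw if k==0 else 1),0] for a,_ in bl[k]])/1000
            o.append((proj(S[k],R.apply(A)+[p[0],p[1],.036])-un([b for _,b in bl[k]],k)).ravel())
        return np.concatenate(o)
    return f
for sw in(1,-1):
    f=mk(sw);q=least_squares(f,[.43,.32,0],loss="soft_l1");print("blank4",q.x.round(4),q.cost,f(q.x).reshape(-1,2).round(1).tolist())
json.dump(B,open("board.json","w"))
# swing from grip
g=[]
for k in(0,1):
    for l in("grip",):
        for d in ctrl.search_frame(S[k],l)[:2]: print(l,w2b(B,d["centre"]).round(1),d["confidence"])
pc=[(330,133),(349,298)]
def fs(a): return np.concatenate([(proj(S[k],b2w(B,[80,20-96*np.cos(a[0]),56+96*np.sin(a[0])]))[0]-un(pc[k],k)) for k in(0,1)])
q=least_squares(fs,[1.9]);print("swing",q.x,q.fun.round(1))
for k in (0,1):
    for d in ctrl.search_frame(S[k],"blank3"): print(k,w2b(B,d["centre"]).round(0),d["confidence"])
# homography of top-blank corners on z=24 plane
for k,cs in((0,[(133,295),(207,268),(315,380),(215,405)]),(1,[(487,145),(590,155),(572,372),(462,362)])):
    g=np.array([[x,y,24] for x in(0,200) for y in(0,-150)],float)
    H=cv2.getPerspectiveTransform(proj(S[k],b2w(B,g)).astype(np.float32),g[:,:2].astype(np.float32))
    print(cv2.perspectiveTransform(un(cs,k)[None],H.astype(float))[0].round(1).tolist())
E
```

```text
board [ 0.4743  0.0644 -7.7904] [[-0.2, -1.1], [-0.2, -0.5], [-0.5, -0.7], [0.7, 0.8], [-0.2, -0.4], [0.3, 1.3], [1.2, -0.3], [-0.1, -0.3], [0.7, 0.2], [-1.0, -0.0], [-0.1, -0.6], [-0.4, 0.4]]
blank4 [ 0.4288  0.323  -4.5325] 97.15654646990865 [[17.7, -9.6], [-17.9, 6.3], [-18.6, 7.7], [17.7, -8.2], [-0.5, -0.2], [0.6, -0.2], [0.5, 0.9], [-0.6, -0.2]]
blank4 [ 0.4301  0.3226 -3.4582] 4.548660483111047 [[-1.3, -1.8], [0.6, -0.4], [1.5, -0.2], [-1.1, 0.2], [-0.8, -0.4], [0.3, -0.8], [1.1, 0.3], [-0.1, -0.4]]
grip [ 87.7  37.4 112.1] 0.78
grip [ 77.3  40.5 126.8] 0.5
swing [1.95604432] [ 0.5 -0.7  0.5  0.1]
0 [129. -17.  11.] 0.78
0 [105. -53.  23.] 0.78
0 [-64. 248.  31.] 0.77
0 [-132. -244.   35.] 0.66
0 [ 118. -549.  -82.] 0.59
0 [148. -77.   8.] 0.56
1 [ 108. -550.  -72.] 0.97
1 [ 92. -19.  17.] 0.74
1 [ 92. -58.  27.] 0.72
1 [-76. 248.  35.] 0.62
1 [-133. -236.   38.] 0.62
[[18.7, -90.6], [16.8, -28.3], [185.8, -19.7], [174.5, -90.2]]
[[176.5, -13.8], [177.6, -89.1], [14.3, -92.3], [12.3, -10.1]]
```

carry_out --pt "0 0 17 225 -310 -60 0" --pt "0 0 17 225 -310 -60 0" --pt "0 0 17 225 -310 -60 0" --pt "0 0 17 225 -310 -60 0" --pt "0 0 17 225 -310 -60 0" --pt "0 0 17 225 -310 -60 0" --pt "0 0 17 225 -310 -60 0" --pt "0 0 17 225 -310 -110 0" --pt "0 0 17 225 -310 -140 0" --pt "0 0 17 225 -310 -140 0"

```text
clock: 2.95
tool_pos: [0.4628, 0.3205, 0.0847]
orientation: [179.9, -0.2, -93.7]
force: [0.4, 0.1, 0.1]
opening: 0.0876
```

```bash
python3 - <<'E'
from h import *
s=ctrl.snapshot("scene");t=ctrl.snapshot("top")
o=ctrl.get_obs();print(o["tool_pos"],o["orientation"],o["joint_pos"].round(1),o["force"])
a=cv2.resize(s["pixels"][60:210,330:510],(600,500),interpolation=cv2.INTER_CUBIC)
cv2.imwrite("pics/p1.png",a)
E
```

```text
[0.46433383 0.32219314 0.08754875] [-1.79950140e+02  2.44167106e-02 -9.36730845e+01] [ 54.6  17.7 -23.6   0.  -48.6  31.7] [0.67184426 0.27100324 0.6973248 ]
```

View pics/p1.png

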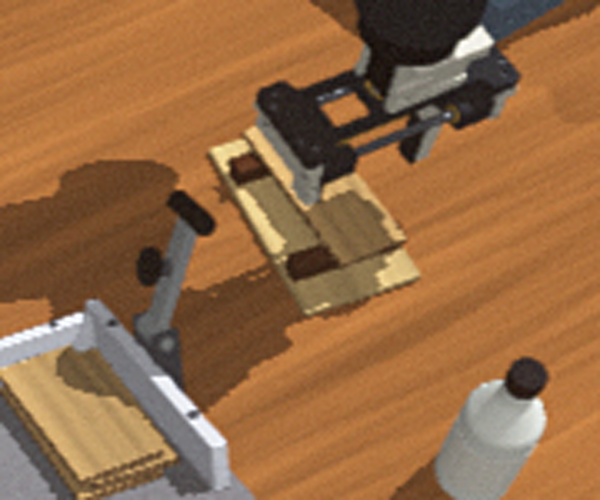

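The gripper sits above blank4 with the jaws across its width (p1 ~(310,190) and (410,150)). I'll descend and grip.

carry_out --pt "0 0 0 0 0 -40 0" --pt "0 0 0 0 0 -57 0" --pt "0 0 0 0 0 -57 0" --pt "0 0 0 0 0 -57 0.5" --pt "0 0 0 0 0 -57 0.5" --pt "0 0 0 0 0 -57 0.5" --pt "0 0 0 0 0 -57 0.5"

```text
clock: 3.92
tool_pos: [0.4643, 0.3217, 0.0305]
orientation: [-180.0, 0.1, -93.7]
force: [-1.8, -0.3, 5.9]
opening: 0.0635
```

```bash
cat >> h.py <<'E'
import json
try: B=json.load(open("board.json"))
except Exception: B=None
def toolR(mode): # A: jaw along -board y ; B: jaw along -board x
    R=bpose(B)[0].as_matrix();x=-R[:,1] if mode=="A" else -R[:,0];z=-R[:,2]
    return Ro.from_matrix(np.c_[x,np.cross(z,x),z])
def cur(n=1):
    o=ctrl.get_obs();return np.array(o["tool_pos"]),Ro.from_euler("xyz",o["orientation"],degrees=True),o
def inc(mode,P,p0=None,R0=None):
    p,r,_=cur();p0=p if p0 is None else p0;R0=r if R0 is None else R0
    rv=(toolR(mode)*R0.inv()).as_rotvec(degrees=True)
    return rv.round(1).tolist(),((b2w(B,P)-p0)*1000).round(1).tolist()
E
python3 - <<'E'
from h import *
p,r,o=cur();print(p,o["orientation"],o["force"],o["opening"],w2b(B,p))
for P in([142,-63,110],[142,-63,45],[142,-63,28]):print(P,inc("A",P),b2w(B,P))
E
```

```text
[0.46426922 0.32168455 0.03049418] [-1.79951470e+02  5.60065345e-02 -9.37127004e+01] [-1.83889258 -0.32218249  5.88711713] 0.06354942458599312 [-41.2076643  253.56901426  17.55395735]
[142, -63, 110] ([-2.6, -24.8, -4.0], [82.9, -330.9, 161.2]) [ 0.54715987 -0.00917382  0.19170565]
[142, -63, 45] ([-2.6, -24.8, -4.0], [110.1, -334.6, 102.3]) [ 0.57437653 -0.01289737  0.13279564]
[142, -63, 28] ([-2.6, -24.8, -4.0], [117.2, -335.6, 86.9]) [ 0.58149473 -0.01387123  0.11738841]
```

carry_out --pt "0 0 0 0 0 50 0.5" --pt "0 0 0 0 0 110 0.5" --pt "0 0 0 0 0 170 0.5" --pt "0 0 0 0 -40 220 0.5" --pt "-1.5 -14 -2 10 -95 260 0.5" --pt "-2.6 -24.8 -4 20 -150 275 0.5" --pt "-2.6 -24.8 -4 25 -205 275 0.5" --pt "-2.6 -24.8 -4 33 -260 275 0.5" --pt "-2.6 -24.8 -4 33 -310 270 0.5" --pt "-2.6 -24.8 -4 33 -324 270 0.5" --pt "-2.6 -24.8 -4 58 -328 215 0.5" --pt "-2.6 -24.8 -4 83 -331 161 0.5" --pt "-2.6 -24.8 -4 100 -333 124 0.5" --pt "-2.6 -24.8 -4 106 -334 111 0.5" --pt "-2.6 -24.8 -4 106 -334 111 0.5" --pt "-2.6 -24.8 -4 106 -334 111 0.5"

```text
clock: 5.92
tool_pos: [0.5702, -0.013, 0.1415]
orientation: [-155.0, -0.1, -97.8]
force: [0.1, 0.4, 0.4]
opening: 0.0632
```

```bash
python3 - <<'E'
from h import *
s=ctrl.snapshot("scene");t=ctrl.snapshot("top")
p,r,o=cur();print(p,o["orientation"],o["joint_pos"].round(1),o["force"],o["opening"],w2b(B,p))
for P in([142,-63,35],[142,-63,26]):print(P,inc("A",P))
a=cv2.resize(s["pixels"][90:260,280:480],(588,500),interpolation=cv2.INTER_CUBIC)
cv2.imwrite("pics/p2.png",a)
E
```

```text
[ 0.57048578 -0.01225441  0.142107  ] [-1.54937472e+02 -3.32441441e-02 -9.77944282e+01] [ 18.7   2.2 -55.9  50.2 -14.3  16.4] [ 0.45306031 -0.15915451  0.31842766] 0.06312616967036085 [142.36249234 -62.89035617  55.10491022]
[142, -63, 35] ([0.0, 0.1, 0.0], [8.1, -1.2, -18.4])
[142, -63, 26] ([0.0, 0.1, 0.0], [11.8, -1.7, -26.5])
```

View pics/p2.png

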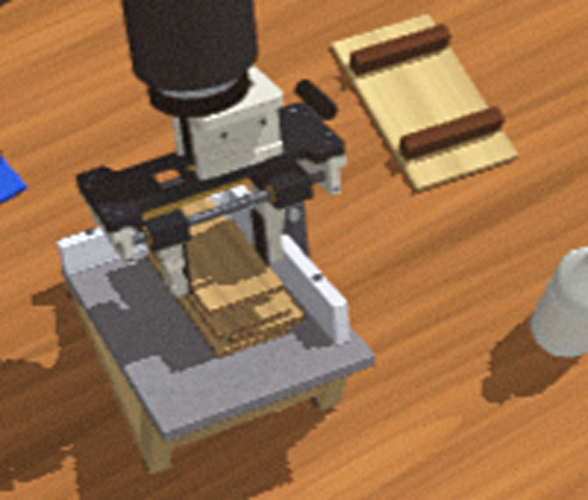

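carry_out --pt "0 0 0 4 -0.5 -9 0.5" --pt "0 0 0 8 -1 -18 0.5" --pt "0 0 0 10 -1 -22.5 0.5" --pt "0 0 0 10.5 -1.5 -24 0.5" --pt "0 0 0 11 -1.5 -25 0.5" --pt "0 0 0 11 -1.5 -25 0.5"

```text
clock: 6.78
tool_pos: [0.5828, -0.0141, 0.1194]
orientation: [-155.4, -0.1, -97.8]
force: [-0.8, -0.2, -0.4]
opening: 0.0633
```

```bash
python3 - <<'E'
from h import *
p,r,o=cur();print(p,o["orientation"],o["joint_pos"].round(1),o["force"],o["moment"],o["opening"],w2b(B,p),bpose(B)[0].inv().apply(o["force"]))
E
```

```text
[ 0.58284646 -0.01408652  0.11935186] [-1.55385990e+02 -7.95681050e-02 -9.77992104e+01] [ 10.8   5.2 -58.2  67.8  -8.3   5.4] [-0.78224792 -0.22774639 -0.42585058] [ 0.1849811   1.4375845  -0.03034005] 0.06333461480038718 [144.07002055 -63.03008277  29.20115831] [-0.85440794 -0.33167736 -0.07145715]
```

```bash
cat > kin.py <<'E'
from h import *
d=lambda a,x:Ro.from_euler(a,x,degrees=True)
def fk(q,m,s4=1,s6=1):
    h,L1,a,L2,dd,Lt,b=m
    F=d("z",q[0])*d("y",q[1]-q[2])
    p=d("z",q[0]).apply([b,0,h])+(d("z",q[0])*d("y",q[1])).apply([0,0,L1])+F.apply([L2,0,a])
    W=F*d("x",s4*q[3])*d("y",-q[4])
    return p+W.apply([Lt,dd,0]), W*d("x",s6*q[5])
D=[([85.778,20.59,.635,-.02,-70.137,-16.507],[.23876,.63083,.2256],[-179.99,-.097,-110.737]),
([54.6,17.7,-23.6,0,-48.6,31.7],[.46433,.32219,.08755],[-179.95,.02,-93.67]),
([18.7,2.2,-55.9,50.2,-14.3,16.4],[.570486,-.012254,.142107],[-154.937,-.033,-97.794]),
([10.8,5.2,-58.2,67.8,-8.3,5.4],[.582846,-.014087,.119352],[-155.386,-.08,-97.8])]
E
python3 - <<'E'
from kin import *
for s4 in(1,-1):
  for s6 in(1,-1):
    T=[(fk(q,np.zeros(7),s4,s6)[1].inv()*d("xyz",e)).as_matrix() for q,_,e in D]
    print(s4,s6,[np.linalg.norm(t-T[0]).round(3) for t in T])
    f=lambda m:np.concatenate([fk(q,m,s4,s6)[0]-p for q,p,_ in D]+[[.02*(m[6]),.02*m[2]]])
    r=least_squares(f,[.3,.4,0,.4,-.19,.3,0]);print(r.x.round(4),abs(r.fun).max().round(5)); print(T[0].round(2).tolist())
E
```

```text
1 1 [np.float64(0.0), np.float64(2.109), np.float64(2.803), np.float64(2.828)]
[ 1.1247 -0.8686 -0.2335  0.0599 -0.1912 -0.1032  0.9523] 0.09784
[[-0.0, -0.0, 1.0], [0.55, 0.84, 0.0], [-0.84, 0.55, 0.0]]
1 -1 [np.float64(0.0), np.float64(0.002), np.float64(2.173), np.float64(2.619)]
[ 1.1247 -0.8686 -0.2335  0.0599 -0.1912 -0.1032  0.9523] 0.09784
[[-0.0, -0.0, 1.0], [0.0, 1.0, 0.0], [-1.0, 0.0, -0.0]]
-1 1 [np.float64(0.0), np.float64(2.109), np.float64(1.536), np.float64(1.056)]
[ 0.2035  0.5984 -0.0015  0.4639 -0.1918  0.3784  0.0014] 0.00032
[[-0.0, 0.0, 1.0], [0.54, 0.84, 0.0], [-0.84, 0.54, -0.0]]
-1 -1 [np.float64(0.0), np.float64(0.002), np.float64(0.002), np.float64(0.001)]
[ 0.2035  0.5984 -0.0015  0.4639 -0.1918  0.3784  0.0014] 0.00032
[[-0.0, 0.0, 1.0], [0.0, 1.0, -0.0], [-1.0, 0.0, -0.0]]
```

```bash
cat >> kin.py <<'E'
M=[.2035,.5984,-.0015,.4639,-.1918,.3784,.0014]
T0=Ro.from_matrix([[0,0,1],[0,1,0],[-1,0,0]])
LO=np.array([-176.03,-82.01,-58.28,-173.87,-174.79,-173.66]);HI=np.array([176.03,121.73,71.71,95.51,-.11,173.66])
def ik(p,R,q0):
    def f(q):
        a,b=fk(q,M,-1,-1);return np.r_[(a-p)*10,((b*T0).inv()*R).as_rotvec()*3]
    r=least_squares(f,np.clip(q0,LO+1,HI-1),bounds=(LO,HI),x_scale=50.);return r.x,r.cost
def branches(p,R,n=25):
    rng=np.random.default_rng(0);S=[]
    for _ in range(n):
        q,c=ik(p,R,np.r_[rng.uniform(-60,60),rng.uniform(-40,60),rng.uniform(-58,60),rng.uniform(-170,95),rng.uniform(-120,-1),rng.uniform(-170,170)])
        if c<1e-7 and not any(abs(q-s).max()<1 for s in S):S.append(q)
    return S
E
python3 - <<'E'
from kin import *
q=np.array([10.8,5.2,-58.2,67.8,-8.3,5.4])
for m,P in(("A",[144,-63,27]),("A",[160,-63,27]),("A",[180,-63,27]),("A",[200,-50,27]),("B",[100,-80,3]),("A",[172,-40,3])):
    print(m,P)
    for s in branches(b2w(B,P),toolR(m)):print("   ",s.round(0).tolist())
    s,c=ik(b2w(B,P),toolR(m),q);print("  cont",s.round(1).tolist(),c)
E
```

```text
A [144, -63, 27]
  cont [10.1, 5.4, -58.3, 69.3, -7.8, 4.5] 0.0002865324893066578
A [160, -63, 27]
    [12.0, 6.0, -56.0, 64.0, -9.0, 8.0]
  cont [11.5, 6.1, -56.3, 64.5, -8.9, 8.1] 2.0934052935736228e-23
A [180, -63, 27]
    [15.0, 7.0, -52.0, 52.0, -12.0, 18.0]
  cont [15.4, 7.2, -52.0, 51.7, -12.3, 17.7] 1.599855560327894e-28
A [200, -50, 27]
    [18.0, 8.0, -48.0, 45.0, -15.0, 23.0]
  cont [18.3, 8.4, -47.8, 44.5, -15.3, 22.6] 2.0169301342595327e-30
B [100, -80, 3]
  cont [13.6, 6.9, -58.3, 53.6, -8.3, -73.3] 0.030362517843066362
A [172, -40, 3]
    [2.0, 9.0, -56.0, 93.0, -4.0, -12.0]
  cont [1.9, 9.4, -56.1, 93.1, -4.1, -11.8] 2.119452440765369e-28
```

```bash
python3 - <<'E'
from kin import *
for P in([150,-63,38],[162,-63,38],[162,-63,30],[162,-63,28],[162,-63,26],[162,-63,24]):print(P,inc("A",P))
E
```

```text
[150, -63, 38] ([0.0, -0.4, 0.0], [1.6, -0.2, 10.5])
[162, -63, 38] ([0.0, -0.4, 0.0], [12.4, -1.7, 15.6])
[162, -63, 30] ([0.0, -0.4, 0.0], [15.8, -2.1, 8.3])
[162, -63, 28] ([0.0, -0.4, 0.0], [16.6, -2.2, 6.5])
[162, -63, 26] ([0.0, -0.4, 0.0], [17.4, -2.4, 4.7])
[162, -63, 24] ([0.0, -0.4, 0.0], [18.3, -2.5, 2.9])
```

carry_out --pt "0 0 0 2 0 11 0.5" --pt "0 0 0 12 -2 16 0.5" --pt "0 0 0 12 -2 16 0.5" --pt "0 0 0 12 -2 16 0.5"

```text
clock: 7.28
tool_pos: [0.5942, -0.0162, 0.1346]
orientation: [-155.4, -0.1, -97.8]
force: [0.7, -0.1, -1.0]
opening: 0.0634
```

```bash
python3 - <<'E'
from kin import *
p,r,o=cur();print(o["orientation"],o["joint_pos"].round(1),o["force"],o["moment"],w2b(B,p))
for P in([162,-63,30],[162,-63,28],[162,-63,26],[162,-63,24]):print(P,inc("A",P))
E
```

```text
[-1.55444609e+02 -1.07967732e-01 -9.77967153e+01] [ 17.5   5.2 -53.3  48.8 -13.8  18.8] [ 0.67019511 -0.06705545 -1.01960692] [0.10667013 1.51096271 0.00561909] [160.9471688  -63.58192087  38.19857364]
[162, -63, 30] ([0.0, -0.5, 0.0], [4.5, -0.0, -7.0])
[162, -63, 28] ([0.0, -0.5, 0.0], [5.3, -0.1, -8.8])
[162, -63, 26] ([0.0, -0.5, 0.0], [6.1, -0.3, -10.6])
[162, -63, 24] ([0.0, -0.5, 0.0], [7.0, -0.4, -12.4])
```

carry_out --pt "0 -0.2 0 2 0 -3.5 0.5" --pt "0 -0.5 0 4.5 0 -7 0.5" --pt "0 -0.5 0 5 0 -8 0.5" --pt "0 -0.5 0 5.3 0 -8.8 0.5" --pt "0 -0.5 0 5.7 0 -9.7 0.5" --pt "0 -0.5 0 5.7 0 -9.7 0.5"

```text
clock: 8.02
tool_pos: [0.6004, -0.0163, 0.1254]
orientation: [-154.9, -0.0, -97.8]
force: [-0.1, -0.4, 0.4]
opening: 0.0633
```

```bash
python3 - <<'E'
from kin import *
p,r,o=cur();print(o["orientation"],o["joint_pos"].round(1),o["force"],o["moment"],w2b(B,p),"Fboard",bpose(B)[0].inv().apply(o["force"]))
E
```

```text
[-1.54914667e+02 -2.09083395e-02 -9.78104947e+01] [ 12.    6.2 -55.9  63.3  -9.3   8.9] [-0.07307263 -0.43099362  0.44687188] [ 0.23968055  1.47585432 -0.03474419] [162.67240303 -62.81304037  27.17927792] Fboard [ 0.17618833 -0.43692075  0.41091059]
```

carry_out --pt "0 0 0 0.2 0 -0.5 0.5" --pt "0 0 0 0.4 0 -0.9 0.5" --pt "0 0 0 0.4 0 -0.9 0.5"

```text
clock: 8.4
tool_pos: [0.6006, -0.0163, 0.1253]
orientation: [-154.8, -0.0, -97.8]
force: [-9.6, 1.6, 9.1]
opening: 0.0633
```

carry_out --pt "0 0 0 0.2 0 -0.5 0.5" --pt "0 0 0 0.4 0 -0.9 0.5" --pt "0 0 0 0.4 0 -0.9 0.5"

```text
clock: 8.78
tool_pos: [0.6007, -0.0163, 0.1252]
orientation: [-154.8, -0.0, -97.8]
force: [-19.3, 1.0, 21.7]
opening: 0.0634
```

```bash
python3 - <<'E'
from kin import *
p,r,o=cur();print(o["orientation"],o["joint_pos"].round(1),o["moment"],w2b(B,p),"Fboard",bpose(B)[0].inv().apply(o["force"]))
t=ctrl.snapshot("top");s=ctrl.snapshot("scene")
a=np.hstack([cv2.resize(s["pixels"][140:260,290:440],(375,300),interpolation=cv2.INTER_CUBIC),cv2.resize(t["pixels"][150:250,230:355],(375,300),interpolation=cv2.INTER_CUBIC)])
cv2.imwrite("pics/p3.png",a)
E
```

```text
[-1.54776929e+02 -1.15476881e-02 -9.78042228e+01] [ 11.    6.1 -56.3  65.9  -8.7   7.3] [ 0.38927287  4.84288991 -0.10519296] [162.87400729 -62.84774197  26.86117153] Fboard [-8.27965716 -1.5855998  27.83965635]
```

View pics/p3.png

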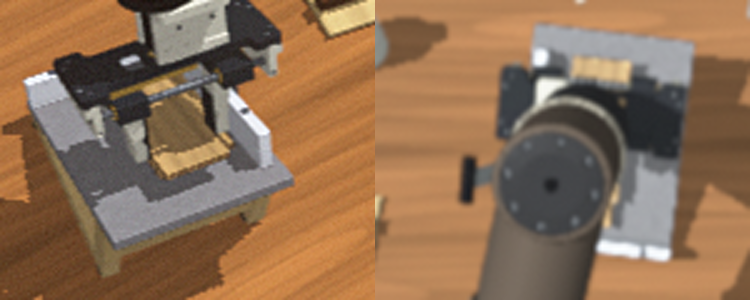

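p3 shows blank4 lying on the stack at about (190,140), held near its uphill end, and the force rise confirms contact. I'll ease off, open a little and withdraw.

carry_out --pt "0 0 0 -0.5 0 1 0.5" --pt "0 0 0 -0.6 0 1.3 0.5" --pt "0 0 0 -0.6 0 1.3 0.16" --pt "0 0 0 -0.6 0 1.3 0.16" --pt "0 0 0 -0.6 0 1.3 0.16" --pt "0 0 0 -5 0.5 10.5 0.16" --pt "0 0 0 -13 2 28 0.16" --pt "0 0 0 -21 3 46 0.16" --pt "0 0 0 -30 4 80 0.16" --pt "0 0 0 -30 4 80 0.16"

```text
clock: 10.12
tool_pos: [0.5725, -0.0108, 0.2066]
orientation: [-154.7, 0.2, -97.7]
force: [0.3, 0.4, -0.1]
opening: 0.0735
```

```bash
python3 - <<'E'
from kin import *
p,r,o=cur();print(o["orientation"],o["joint_pos"].round(1),w2b(B,p),p)
q=o["joint_pos"]
# y-push candidates: mode B with pitch less than 25, closed
Rb=bpose(B)[0].as_matrix()
def tool(tilt,yaw,side=0): # tool axis = -board z rotated about board y by tilt (towards vertical)
    return Ro.from_rotvec(np.radians(tilt)*Rb[:,1])*Ro.from_rotvec(np.radians(side)*Rb[:,0])*toolR(yaw)
for t in(0,10,15,25):
  for P in([80,-110,4],[80,-72,4],[120,-72,4]):
    print("B",t,P,[s.round(0).tolist() for s in branches(b2w(B,P),tool(t,"B"),14)])
for sd in(-20,-10,10,20):
  for P in([225,-40,4],[190,-32,4],[169,-32,4]):
    print("A side",sd,P,[s.round(0).tolist() for s in branches(b2w(B,P),tool(0,"A",sd),14)])
E
```

```text
[-154.67195834    0.15884347  -97.74342737] [ 25.2  -2.3 -46.   29.7 -27.7  32.8] [171.20902771 -61.18881335 112.77391997] [ 0.57247193 -0.01080874  0.20656394]
B 0 [80, -110, 4] []
B 0 [80, -72, 4] []
B 0 [120, -72, 4] []
B 10 [80, -110, 4] [[19.0, 9.0, -49.0, 20.0, -20.0, -45.0]]
B 10 [80, -72, 4] [[23.0, 9.0, -50.0, 24.0, -20.0, -52.0]]
B 10 [120, -72, 4] [[22.0, 11.0, -43.0, 18.0, -24.0, -45.0]]
B 15 [80, -110, 4] [[18.0, 11.0, -41.0, 9.0, -29.0, -34.0]]
B 15 [80, -72, 4] [[23.0, 12.0, -41.0, 10.0, -29.0, -39.0]]
B 15 [120, -72, 4] [[21.0, 13.0, -35.0, 9.0, -33.0, -35.0]]
B 25 [80, -110, 4] [[15.0, 16.0, -29.0, 0.0, -45.0, -23.0]]
B 25 [80, -72, 4] [[19.0, 17.0, -28.0, -0.0, -45.0, -27.0]]
B 25 [120, -72, 4] [[17.0, 18.0, -23.0, -0.0, -49.0, -25.0]]
A side -20 [225, -40, 4] [[25.0, 17.0, -43.0, 60.0, -36.0, 1.0]]
A side -20 [190, -32, 4] [[27.0, 16.0, -48.0, 63.0, -35.0, -5.0]]
A side -20 [169, -32, 4] [[27.0, 15.0, -50.0, 65.0, -34.0, -8.0]]
A side -10 [225, -40, 4] [[20.0, 14.0, -46.0, 59.0, -24.0, 6.0]]
A side -10 [190, -32, 4] [[20.0, 12.0, -51.0, 67.0, -22.0, -2.0]]
A side -10 [169, -32, 4] [[18.0, 11.0, -54.0, 73.0, -21.0, -7.0]]
A side 10 [225, -40, 4] [[17.0, 13.0, -32.0, 3.0, -19.0, 65.0]]
A side 10 [190, -32, 4] [[19.0, 11.0, -39.0, 9.0, -13.0, 57.0]]
A side 10 [169, -32, 4] [[20.0, 10.0, -44.0, 14.0, -10.0, 51.0]]
A side 20 [225, -40, 4] [[7.0, 14.0, -19.0, -27.0, -30.0, 100.0]]
A side 20 [190, -32, 4] [[9.0, 13.0, -24.0, -28.0, -27.0, 100.0]]
A side 20 [169, -32, 4] [[9.0, 12.0, -26.0, -29.0, -26.0, 101.0]]
```

```bash
cat >> kin.py <<'E'
Rb=bpose(B)[0].as_matrix() if B else None
def tool(tilt,yaw,side=0):
    return Ro.from_rotvec(np.radians(tilt)*Rb[:,1])*Ro.from_rotvec(np.radians(side)*Rb[:,0])*toolR(yaw)
def incs(R,Ps):
    p,r,o=cur();print("now",w2b(B,p).round(1),o["joint_pos"].round(1),"Fb",bpose(B)[0].inv().apply(o["force"]).round(1),"ori err",((R*r.inv()).as_rotvec(degrees=True)).round(2))
    q=o["joint_pos"]
    for P in Ps:
        q,c=ik(b2w(B,P),R,q);print(P,((b2w(B,P)-p)*1000).round(1).tolist(),"q",q.round(0).tolist(),"ok" if c<1e-7 else c)
E
python3 - <<'E'
from kin import *
incs(tool(0,"A",10),[[200,-55,90],[232,-50,60],[232,-50,20],[232,-50,7]])
E
```

```text
now [171.2 -61.2 112.8] [ 25.2  -2.3 -46.   29.7 -27.7  32.8] Fb [ 0.2  0.4 -0.2] ori err [ 8.85 -0.88  4.21]
[200, -55, 90] [36.2, 1.3, -8.5] q [19.0, 2.0, -34.0, 4.0, -27.0, 63.0] ok
[232, -50, 60] [78.2, 0.6, -22.1] q [17.0, 7.0, -30.0, 2.0, -26.0, 66.0] ok
[232, -50, 20] [94.9, -1.7, -58.4] q [16.0, 11.0, -30.0, 1.0, -22.0, 67.0] ok
[232, -50, 7] [100.4, -2.4, -70.2] q [16.0, 13.0, -30.0, 1.0, -20.0, 68.0] ok
```

carry_out --pt "4 -0.4 2 36 1 -8 1" --pt "8.9 -0.9 4.2 78 0.6 -22 1" --pt "8.9 -0.9 4.2 78 0.6 -22 1" --pt "8.9 -0.9 4.2 78 0.6 -22 1" --pt "8.9 -0.9 4.2 95 -1.7 -58 1" --pt "8.9 -0.9 4.2 100 -2.4 -68 1" --pt "8.9 -0.9 4.2 100 -2.4 -70 1" --pt "8.9 -0.9 4.2 100 -2.4 -70 1"

```text
clock: 11.12
tool_pos: [0.671, -0.0145, 0.1343]
orientation: [-154.9, 8.9, -93.6]
force: [1.1, -0.1, 0.0]
opening: 0.0018
```

```bash
python3 - <<'E'
from kin import *
t=ctrl.snapshot("top");s=ctrl.snapshot("scene")
incs(tool(0,"A",10),[[232,-50,7],[210,-50,7],[190,-50,7],[175,-50,7],[170,-50,7],[167,-50,7]])
a=np.hstack([cv2.resize(s["pixels"][140:260,290:440],(375,300),interpolation=cv2.INTER_CUBIC),cv2.resize(t["pixels"][150:250,230:355],(375,300),interpolation=cv2.INTER_CUBIC)])
cv2.imwrite("pics/p4.png",a)
E
```

```text
now [230.1 -51.3   6.2] [ 15.6  12.6 -30.3   1.1 -20.4  67.9] Fb [ 0.4  0.8 -0.4] ori err [ 0.1  -0.16  0.01]
[232, -50, 7] [1.6, 1.1, 1.6] q [16.0, 13.0, -30.0, 1.0, -20.0, 68.0] ok
[210, -50, 7] [-18.2, 3.8, -7.7] q [17.0, 12.0, -34.0, 3.0, -18.0, 66.0] ok
[190, -50, 7] [-36.2, 6.3, -16.2] q [18.0, 11.0, -37.0, 5.0, -15.0, 63.0] ok
[175, -50, 7] [-49.6, 8.1, -22.5] q [18.0, 10.0, -40.0, 7.0, -13.0, 60.0] ok
[170, -50, 7] [-54.1, 8.8, -24.6] q [18.0, 10.0, -41.0, 8.0, -12.0, 59.0] ok
[167, -50, 7] [-56.8, 9.1, -25.9] q [19.0, 10.0, -42.0, 8.0, -12.0, 58.0] ok
```

View pics/p4.png

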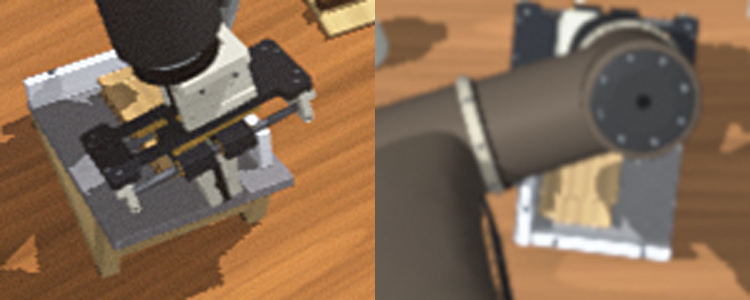

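The fingers stand uphill of the stack, at p4 ~(215,180). I'll push downslope slowly.

carry_out --pt "0 0 0 -4 1 -1 1" --pt "0 0 0 -8 1.5 -3 1" --pt "0 0 0 -12 2.5 -5 1" --pt "0 0 0 -16 3.5 -6.7 1" --pt "0 0 0 -20 4 -8.5 1" --pt "0 0 0 -24 4.6 -10.5 1" --pt "0 0 0 -28 5.2 -12.4 1" --pt "0 0 0 -32 5.7 -14.2 1" --pt "0 0 0 -36 6.3 -16.1 1" --pt "0 0 0 -40 6.8 -18 1" --pt "0 0 0 -44 7.4 -19.9 1" --pt "0 0 0 -47 7.8 -21.3 1" --pt "0 0 0 -50 8.2 -22.7 1" --pt "0 0 0 -51 8.3 -23.2 1" --pt "0 0 0 -51 8.3 -23.2 1"

```text
clock: 13.1
tool_pos: [0.6202, -0.0064, 0.1104]
orientation: [-154.9, 8.9, -93.6]
force: [0.7, -0.8, 0.7]
opening: 0.0001
```

```bash
python3 - <<'E'
from kin import *
incs(tool(0,"A",10),[[172,-50,7],[170,-50,7],[168,-50,7],[166,-50,7]])
E
```

```text
now [172.9 -50.3   5.9] [ 18.3  10.1 -40.4   7.1 -13.1  59.6] Fb [ 1.  -0.6  0.2] ori err [ 0.12 -0.25  0.03]
[172, -50, 7] [-1.2, 0.5, 0.7] q [18.0, 10.0, -41.0, 7.0, -13.0, 59.0] ok
[170, -50, 7] [-3.0, 0.7, -0.2] q [18.0, 10.0, -41.0, 8.0, -12.0, 59.0] ok
[168, -50, 7] [-4.8, 1.0, -1.0] q [19.0, 10.0, -42.0, 8.0, -12.0, 58.0] ok
[166, -50, 7] [-6.6, 1.2, -1.9] q [19.0, 10.0, -42.0, 8.0, -12.0, 58.0] ok
```

carry_out --pt "0 0 0 -2 0.5 0.3 1" --pt "0 0 0 -3 0.7 -0.2 1" --pt "0 0 0 -3 0.7 -0.2 1"

```text
clock: 13.48
tool_pos: [0.6178, -0.0054, 0.1107]
orientation: [-154.8, 9.0, -93.6]
force: [2.2, 1.0, 0.6]
opening: 0.0003
```

carry_out --pt "0 0 0 -1 0.1 -0.4 1" --pt "0 0 0 -1.6 0.2 -0.7 1" --pt "0 0 0 -1.6 0.2 -0.7 1"

```text
clock: 13.85
tool_pos: [0.6175, -0.0048, 0.1109]
orientation: [-154.7, 9.0, -93.5]
force: [6.4, 0.5, 2.0]
opening: 0.0005
```

```bash
python3 - <<'E'
from kin import *
incs(tool(0,"A",10),[[168,-50,7],[166,-50,7]])
E
```

```text
now [170.4 -49.1   7.6] [ 18.6   9.7 -41.3   8.  -12.4  58.5] Fb [ 6.6  1.4 -0.8] ori err [ 0.06 -0.03 -0.  ]
[168, -50, 7] [-2.1, -0.6, -1.6] q [19.0, 10.0, -42.0, 8.0, -12.0, 58.0] ok
[166, -50, 7] [-3.9, -0.4, -2.4] q [19.0, 10.0, -42.0, 8.0, -12.0, 58.0] ok
```

carry_out --pt "0 0 0 -0.6 0.1 -0.3 1" --pt "0 0 0 -1.2 0.2 -0.6 1" --pt "0 0 0 -1.2 0.2 -0.6 1"

```text
clock: 14.22
tool_pos: [0.6173, -0.0043, 0.1112]
orientation: [-154.6, 9.0, -93.5]
force: [8.7, -1.5, 3.6]
opening: 0.0005
```

```bash
python3 - <<'E'
from kin import *
incs(tool(0,"A",10),[[190,-50,12],[190,-60,80]])
E
```

```text
now [170.4 -48.6   7.9] [ 18.6   9.6 -41.5   8.3 -12.2  58.1] Fb [ 9.5 -0.4 -0.4] ori err [ 0.03  0.09 -0.03]
[190, -50, 12] [15.7, -3.5, 12.0] q [18.0, 10.0, -37.0, 5.0, -16.0, 63.0] ok
[190, -60, 80] [-14.1, -9.6, 73.6] q [18.0, 3.0, -36.0, 4.0, -25.0, 63.0] ok
```

```bash
python3 - <<'E'
from kin import *
incs(tool(12,"B"),[[176,-50,10],[190,-60,70],[130,-120,90],[88,-125,60],[88,-125,8],[88,-73,8]])
E
```

```text
now [170.4 -48.6   7.9] [ 18.6   9.6 -41.5   8.3 -12.2  58.1] Fb [ 9.5 -0.4 -0.4] ori err [ 24.11  14.19 -87.78]
[176, -50, 10] [4.0, -1.9, 4.2] q [21.0, 14.0, -30.0, 11.0, -35.0, -37.0] ok
[190, -60, 70] [-9.9, -10.1, 64.5] q [21.0, 9.0, -27.0, 9.0, -43.0, -35.0] ok
[130, -120, 90] [-80.3, -61.1, 57.3] q [18.0, 3.0, -35.0, 9.0, -41.0, -32.0] ok
[88, -125, 60] [-106.1, -62.6, 12.4] q [19.0, 4.0, -42.0, 11.0, -33.0, -35.0] ok
[88, -125, 8] [-84.4, -65.6, -34.8] q [17.0, 10.0, -44.0, 13.0, -25.0, -36.0] ok
[88, -73, 8] [-77.3, -14.0, -34.8] q [23.0, 10.0, -44.0, 16.0, -25.0, -44.0] ok
```

carry_out --pt "0 0 0 12 -4 10 1" --pt "0 0 0 -10 -10 64 1" --pt "0 0 0 -10 -10 64 1" --pt "24 14 -88 -45 -35 62 1" --pt "24 14 -88 -80 -61 57 1" --pt "24 14 -88 -80 -61 57 1" --pt "24 14 -88 -80 -61 57 1" --pt "24 14 -88 -80 -61 57 1" --pt "24 14 -88 -80 -61 57 1" --pt "24 14 -88 -80 -61 57 1" --pt "24 14 -88 -80 -61 57 1" --pt "24 14 -88 -80 -61 57 1" --pt "24 14.2 -88 -106 -62.6 12 1" --pt "24 14.2 -88 -106 -62.6 12 1" --pt "24 14.2 -88 -106 -62.6 12 1"

```text
clock: 16.1
tool_pos: [0.5081, -0.068, 0.1206]
orientation: [179.8, 12.7, 172.0]
force: [0.8, -0.7, 2.0]
opening: 0.0006
```

```bash
python3 - <<'E'
from kin import *
incs(tool(12,"B"),[[88,-125,20],[88,-125,8],[88,-100,8],[88,-80,8],[88,-76,8]])
E
```

```text
now [  84.1 -126.6   58.5] [ 18.4   3.7 -42.1  10.  -33.  -34.1] Fb [ 1.7 -0.6  1.5] ori err [-0.24 -0.28  0.14]
[88, -125, 20] [19.8, -1.1, -33.3] q [17.0, 8.0, -43.0, 12.0, -27.0, -35.0] ok
[88, -125, 8] [24.9, -1.8, -44.1] q [17.0, 10.0, -44.0, 13.0, -25.0, -36.0] ok
[88, -100, 8] [28.3, 23.0, -44.1] q [20.0, 10.0, -44.0, 14.0, -25.0, -40.0] ok
[88, -80, 8] [31.0, 42.8, -44.1] q [22.0, 10.0, -44.0, 15.0, -25.0, -43.0] ok
[88, -76, 8] [31.5, 46.7, -44.1] q [23.0, 10.0, -44.0, 16.0, -25.0, -44.0] ok
```

carry_out --pt "-0.2 -0.3 0 20 -1 -33 1" --pt "-0.2 -0.3 0 25 -1.8 -44 1" --pt "-0.2 -0.3 0 25 -1.8 -44 1" --pt "-0.2 -0.3 0 26 6 -44 1" --pt "-0.2 -0.3 0 27 14 -44 1" --pt "-0.2 -0.3 0 27.5 18 -44 1" --pt "-0.2 -0.3 0 28 22 -44 1" --pt "-0.2 -0.3 0 28.5 26 -44 1" --pt "-0.2 -0.3 0 29 30 -44 1" --pt "-0.2 -0.3 0 29.7 34 -44 1" --pt "-0.2 -0.3 0 30.2 38 -44 1" --pt "-0.2 -0.3 0 31 42 -44 1" --pt "-0.2 -0.3 0 31.5 46 -44 1" --pt "-0.2 -0.3 0 31.5 47 -44 1" --pt "-0.2 -0.3 0 31.5 47 -44 1"

```text
clock: 17.98
tool_pos: [0.5395, -0.0215, 0.0785]
orientation: [179.9, 13.1, 172.0]
force: [-13.2, -2.8, 26.3]
opening: 0.0004
```

```bash
python3 - <<'E'
from kin import *
incs(tool(12,"B"),[[88,-75,8],[88,-73,8],[88,-71,8]])
E
```

```text
now [ 88.8 -76.2   9.9] [ 22.7   9.7 -44.3  15.6 -25.4 -44.2] Fb [-0.4 -4.5 29.2] ori err [-0.04  0.12  0.2 ]
[88, -75, 8] [0.2, 1.2, -2.0] q [23.0, 10.0, -44.0, 16.0, -25.0, -44.0] ok
[88, -73, 8] [0.5, 3.2, -2.0] q [23.0, 10.0, -44.0, 16.0, -25.0, -44.0] ok
[88, -71, 8] [0.8, 5.2, -2.0] q [23.0, 10.0, -44.0, 16.0, -25.0, -45.0] ok
```

```bash
python3 - <<'E'
from kin import *
s=ctrl.snapshot("scene");t=ctrl.snapshot("top")
a=cv2.resize(s["pixels"][150:260,290:430],(764,600),interpolation=cv2.INTER_CUBIC)
cv2.imwrite("pics/p5.png",a)
E
```

```text
(no output)
```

View pics/p5.png

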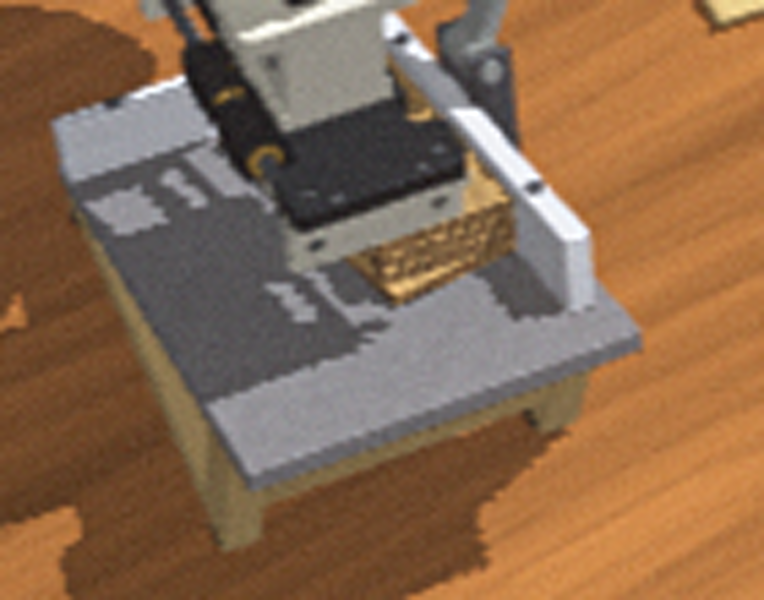

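p5 shows blank1 poking out beyond the others at (395,300) and the fingers close to or on its edge, so the 29 N downward push must be relieved. I'll back off and come in lower.

carry_out --pt "0 0 0 0 0 3 1" --pt "0 0 0 -2 -10 8 1" --pt "0 0 0 -7 -49 8 1" --pt "0 0 0 -7 -49 8 1" --pt "0 0 0 -7 -49 8 1"

```text
clock: 18.7
tool_pos: [0.5331, -0.0701, 0.0849]
orientation: [179.9, 13.1, 172.0]
force: [-0.5, 0.4, 0.8]
opening: 0.0003
```

```bash
python3 - <<'E'
from kin import *
s=ctrl.snapshot("scene");t=ctrl.snapshot("top")
incs(tool(10,"B"),[[88,-125,10],[88,-125,7],[88,-125,5],[88,-125,4]])
a=np.hstack([cv2.resize(s["pixels"][150:260,290:430],(440,346),interpolation=cv2.INTER_CUBIC),cv2.resize(t["pixels"][150:250,260:360],(346,346),interpolation=cv2.INTER_CUBIC)])
cv2.imwrite("pics/p6.png",a)
E
```

```text
now [  91.6 -124.7   15.6] [ 17.1   9.  -42.9  12.1 -26.7 -35.3] Fb [ 0.8  0.8 -0.7] ori err [-0.36 -1.89  0.15]
[88, -125, 10] [-1.0, -0.2, -6.6] q [17.0, 9.0, -47.0, 17.0, -22.0, -40.0] ok
[88, -125, 7] [0.3, -0.3, -9.3] q [17.0, 9.0, -47.0, 18.0, -21.0, -41.0] ok
[88, -125, 5] [1.1, -0.4, -11.1] q [17.0, 9.0, -47.0, 18.0, -21.0, -41.0] ok
[88, -125, 4] [1.6, -0.5, -12.0] q [17.0, 9.0, -47.0, 18.0, -21.0, -41.0] ok
```

View pics/p6.png

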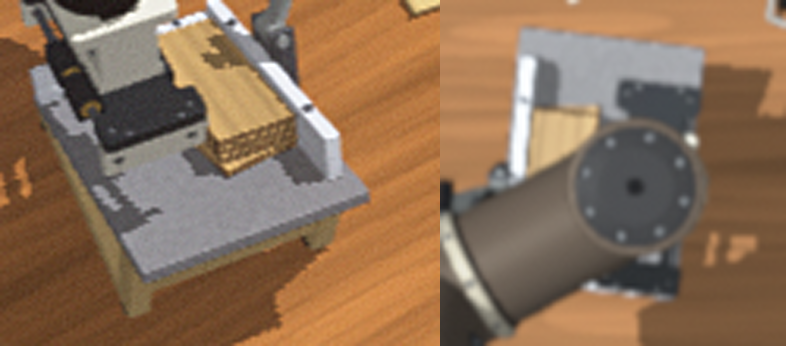

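p6: the three upper blanks are near the fence at (255,90). The bottom blank is turned, with its uphill right corner sticking out at (230,170). I'll go down nearer the bed and push again.

carry_out --pt "-0.4 -1.9 0 -1 0 -6.6 1" --pt "-0.4 -1.9 0 0.7 -0.3 -9.8 1" --pt "-0.4 -1.9 0 0.7 -0.3 -9.8 1" --pt "-0.4 -1.9 0 0.7 -0.3 -9.8 1"

```text
clock: 19.3
tool_pos: [0.5342, -0.0699, 0.0753]
orientation: [-180.0, 15.0, 172.1]
force: [-0.4, -0.2, 0.6]
opening: 0.0004
```

```bash
python3 - <<'E'
from kin import *
incs(tool(10,"B"),[[88,-125,5],[110,-100,5],[110,-80,5],[110,-74,5]])
E
```

```text
now [  88.6 -124.9    6.4] [ 17.1   9.  -47.2  17.9 -21.1 -41.1] Fb [-0.1 -0.2  0.6] ori err [0.03 0.01 0.15]
[88, -125, 5] [0.0, -0.1, -1.6] q [17.0, 9.0, -47.0, 18.0, -21.0, -41.0] ok
[110, -100, 5] [23.2, 22.0, 7.7] q [19.0, 10.0, -44.0, 17.0, -23.0, -42.0] ok
[110, -80, 5] [25.9, 41.8, 7.7] q [21.0, 10.0, -44.0, 19.0, -23.0, -45.0] ok
[110, -74, 5] [26.7, 47.7, 7.7] q [22.0, 10.0, -44.0, 19.0, -23.0, -46.0] ok
```

carry_out --pt "0 0 0 12 6 4 1" --pt "0 0 0 21 8 7.7 1" --pt "0 0 0 21 8 7.3 1" --pt "0 0 0 21 8 7.3 1"

```text
clock: 19.8
tool_pos: [0.5543, -0.0623, 0.0821]
orientation: [-179.9, 15.0, 172.0]
force: [0.5, 0.2, -0.7]
opening: 0.0007
```

```bash
python3 - <<'E'
from kin import *
incs(tool(10,"B"),[[110,-112,5],[110,-112,4],[110,-80,4.5],[110,-76,4.5]])
E
```

```text
now [ 108.6 -114.6    4.6] [ 17.5  10.2 -44.   16.5 -23.2 -40. ] Fb [ 0.1  0.3 -0.8] ori err [ 0.04 -0.03  0.18]
[110, -112, 5] [1.4, 2.5, 1.0] q [18.0, 10.0, -44.0, 16.0, -23.0, -40.0] ok
[110, -112, 4] [1.8, 2.4, 0.1] q [18.0, 10.0, -44.0, 16.0, -23.0, -40.0] ok
[110, -80, 4.5] [6.0, 34.1, 0.5] q [21.0, 10.0, -44.0, 19.0, -23.0, -45.0] ok
[110, -76, 4.5] [6.5, 38.1, 0.5] q [22.0, 10.0, -44.0, 19.0, -23.0, -46.0] ok
```

Still clear of the bed. Push +y slowly.

carry_out --pt "0 0 0 1 4 0 1" --pt "0 0 0 2 8 0.1 1" --pt "0 0 0 2.5 12 0.2 1" --pt "0 0 0 3 15 0.2 1" --pt "0 0 0 3.4 18 0.2 1" --pt "0 0 0 4 21 0.3 1" --pt "0 0 0 4.4 24 0.3 1" --pt "0 0 0 4.8 27 0.4 1" --pt "0 0 0 5.2 30 0.4 1" --pt "0 0 0 5.6 33 0.4 1" --pt "0 0 0 6 36 0.5 1" --pt "0 0 0 6.3 38 0.5 1" --pt "0 0 0 6.3 38 0.5 1"

```text
clock: 21.42
tool_pos: [0.5582, -0.0279, 0.082]
orientation: [-179.6, 14.7, 171.9]
force: [1.9, -20.3, 3.6]
opening: 0.0003
```

```bash
python3 - <<'E'
from kin import *
incs(tool(10,"B"),[[110,-74,4.5],[110,-73,4.5],[110,-72,4.5],[110,-120,20]])
E
```

```text
now [107.9 -80.    4.8] [ 21.5  10.4 -44.5  19.1 -23.6 -46.4] Fb [  5.7 -19.9   1.3] ori err [ 0.3  -0.32  0.39]
[110, -74, 4.5] [2.9, 5.7, 0.6] q [22.0, 10.0, -44.0, 19.0, -23.0, -46.0] ok
[110, -73, 4.5] [3.0, 6.7, 0.6] q [22.0, 10.0, -44.0, 19.0, -23.0, -47.0] ok
[110, -72, 4.5] [3.2, 7.7, 0.6] q [22.0, 10.0, -44.0, 19.0, -23.0, -47.0] ok
[110, -120, 20] [-9.8, -39.0, 14.7] q [17.0, 8.0, -43.0, 15.0, -26.0, -38.0] ok
```

carry_out --pt "0 0 0 -1 -8 0.5 1" --pt "0 0 0 -2 -14 1 1" --pt "0 0 0 -2 -14 1 1"

```text
clock: 21.8
tool_pos: [0.559, -0.0382, 0.0839]
orientation: [-180.0, 15.0, 172.0]
force: [-0.6, 1.0, -0.1]
opening: 0.0006
```

```bash
python3 - <<'E'
from kin import *
incs(tool(12,"B"),[[85,-92,5.5],[65,-92,5.5],[65,-84,5.5],[65,-80,5.5],[65,-77,5.5],[65,-74,5.5]])
E
```

```text
now [110.7 -90.1   5.7] [ 20.2  10.2 -44.1  18.  -23.4 -43.9] Fb [-0.7  0.9  0.2] ori err [0.3  2.01 0.18]
[85, -92, 5.5] [-23.2, 1.3, -11.0] q [21.0, 10.0, -45.0, 15.0, -24.0, -42.0] ok
[65, -92, 5.5] [-41.2, 3.8, -19.5] q [22.0, 9.0, -48.0, 17.0, -22.0, -45.0] ok
[65, -84, 5.5] [-40.1, 11.7, -19.5] q [23.0, 9.0, -48.0, 18.0, -22.0, -46.0] ok
[65, -80, 5.5] [-39.6, 15.6, -19.5] q [23.0, 9.0, -48.0, 18.0, -22.0, -47.0] ok
[65, -77, 5.5] [-39.2, 18.6, -19.5] q [24.0, 9.0, -48.0, 18.0, -22.0, -48.0] ok
[65, -74, 5.5] [-38.8, 21.6, -19.5] q [24.0, 9.0, -48.0, 18.0, -22.0, -48.0] ok
```

carry_out --pt "0 1 0 -21 -2 -8 1" --pt "0.3 2 0 -41 2 -19 1" --pt "0.3 2 0 -41 3.8 -19.5 1" --pt "0.3 2 0 -40.5 8 -19.5 1" --pt "0.3 2 0 -40 11.7 -19.5 1" --pt "0.3 2 0 -39.6 15 -19.5 1" --pt "0.3 2 0 -39.2 18 -19.5 1" --pt "0.3 2 0 -39.2 18 -19.5 1"

```text
clock: 22.8
tool_pos: [0.5186, -0.0207, 0.0637]
orientation: [-179.9, 12.9, 172.0]
force: [-4.1, -2.7, -0.8]
opening: 0.0001
```

```bash
python3 - <<'E'
from kin import *
incs(tool(12,"B"),[[65,-77,5.5],[65,-75,5.5],[65,-73,5.5],[65,-100,20]])
E
```

```text
now [ 63.7 -78.3   5.3] [ 23.6   9.3 -48.4  18.2 -22.3 -47.8] Fb [-3.7 -3.2  0.8] ori err [ 0.07 -0.13  0.2 ]
[65, -77, 5.5] [1.2, 1.1, 0.7] q [24.0, 9.0, -48.0, 18.0, -22.0, -48.0] ok
[65, -75, 5.5] [1.5, 3.1, 0.7] q [24.0, 9.0, -48.0, 18.0, -22.0, -48.0] ok
[65, -73, 5.5] [1.8, 5.1, 0.7] q [24.0, 9.0, -48.0, 18.0, -22.0, -48.0] ok
[65, -100, 20] [-8.0, -20.8, 13.9] q [22.0, 7.0, -47.0, 15.0, -25.0, -43.0] ok
```

Contact is just starting here with low force. I'll continue.

carry_out --pt "0 0 0 0.3 1.5 0 1" --pt "0 0 0 0.5 3 0 1" --pt "0 0 0 0.7 4.5 0 1" --pt "0 0 0 0.7 4.5 0 1"

```text
clock: 23.3
tool_pos: [0.5188, -0.0183, 0.0639]
orientation: [-179.8, 12.8, 171.9]
force: [1.4, -20.2, 0.3]
opening: 0.0004
```

```bash
python3 - <<'E'
from kin import *
incs(tool(12,"B"),[[65,-75,5.5],[65,-73,5.5],[65,-100,20]])
E
```

```text
now [ 63.7 -75.9   5.5] [ 24.    9.4 -48.4  18.5 -22.5 -48.6] Fb [  3.8 -19.9  -1.4] ori err [ 0.19 -0.22  0.35]
[65, -75, 5.5] [1.3, 0.8, 0.6] q [24.0, 9.0, -48.0, 18.0, -22.0, -48.0] ok
[65, -73, 5.5] [1.6, 2.7, 0.6] q [24.0, 9.0, -48.0, 18.0, -22.0, -48.0] ok
[65, -100, 20] [-8.1, -23.2, 13.7] q [22.0, 7.0, -47.0, 15.0, -25.0, -43.0] ok
```

carry_out --pt "0 0 0 -1 -8 2 1" --pt "0 0 0 -5 -40 30 1" --pt "0 0 0 -5 -70 80 1" --pt "0 0 0 -5 -120 110 1" --pt "0 0 0 -5 -180 130 1" --pt "0 0 0 -5 -240 150 1" --pt "0 0 0 -5 -290 150 1" --pt "0 0 0 -5 -290 150 1" --pt "0 0 0 -5 -290 150 1"

```text
clock: 24.42
tool_pos: [0.5157, -0.3058, 0.2144]
orientation: [-180.0, 13.0, 172.0]
force: [0.3, 0.9, -0.2]
opening: 0.0008
```

```bash
python3 - <<'E'
from kin import *
import numpy as np
Ss=[];Ts=[]
for _ in range(6): Ss.append(ctrl.snapshot("scene")["pixels"]);Ts.append(ctrl.snapshot("top")["pixels"])
s=ctrl.snapshot("scene");t=ctrl.snapshot("top")
# rectified views of board plane z=32 at 2.2 px/mm, x up, y left
out=[]
for S,I,z in((s,Ss,32),(t,Ts,32)):
    im=np.mean(I,0).astype(np.uint8)
    g=np.array([[-25,20,z],[-25,-110,z],[195,-110,z],[195,20,z]],float)
    k=2.6;dst=np.float32([[0,220*k],[130*k,220*k],[130*k,0],[0,0]])
    H=cv2.getPerspectiveTransform(proj(S,b2w(B,g)).astype(np.float32),dst)
    o=cv2.warpPerspective(im,H,(int(130*k),int(220*k)),flags=cv2.INTER_CUBIC)
    for x in range(0,200,20):cv2.line(o,(0,int((195-x)*k)),(6,int((195-x)*k)),(0,0,255),1)
    for y in range(0,-110,-10):cv2.line(o,(int((20-y)*k),565),(int((20-y)*k),572),(0,0,255),1)
    out.append(o)
a=np.hstack(out);print(a.shape);cv2.imwrite("pics/p7.png",a)
cv2.imwrite("pics/raw_s.png",np.mean(Ss,0).astype(np.uint8))
E
```

```text
(572, 676, 3)
```

View pics/p7.png

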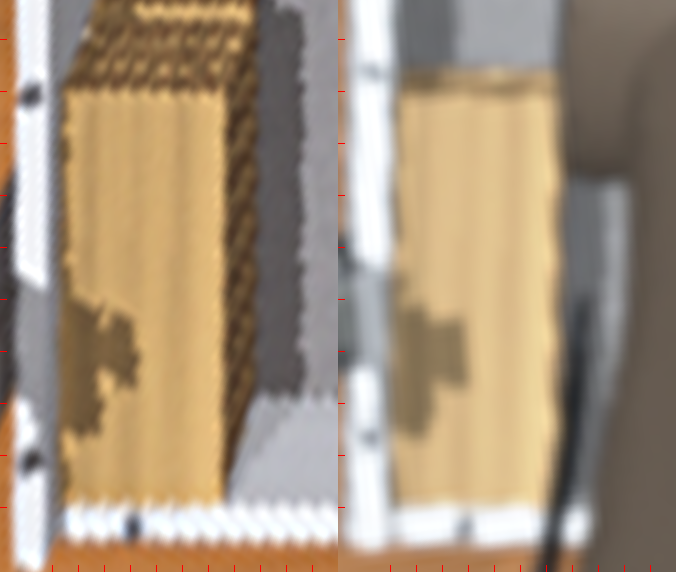

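```bash
python3 - <<'E'
from kin import *
s=ctrl.snapshot("scene");t=ctrl.snapshot("top")
def ray(S,px,z): # rectified px (z=32) -> board coords at plane z
    c=w2b(B,-cv2.Rodrigues(np.float64(S["rvec"]))[0].T@np.ravel(S["tvec"]))
    P=np.array([195-px[1]/2.6,20-px[0]/2.6,32.]);l=(z-c[2])/(P[2]-c[2]);return (c+l*(P-c)).round(1).tolist()
for px in((135,3),(252,3),(252,22),(135,22),(70,60),(228,488),(258,240),(224,95)):print("scene",px,[ray(s,px,z)[:2] for z in(0,8,16,24,32)])
for px in((62,72),(217,70),(60,90),(218,90)):print("top",px,[ray(t,px,z)[:2] for z in(8,16,24,32)])
incs(tool(0,"A",10),[[200,-120,120],[200,-50,60],[190,-50,60],[190,-50,5],[172,-50,5]])
E
```

```text
scene (135, 3) [[155.9, -16.4], [165.4, -20.3], [174.8, -24.1], [184.3, -28.0], [193.8, -31.9]]
scene (252, 3) [[155.9, -63.5], [165.4, -66.8], [174.8, -70.2], [184.3, -73.6], [193.8, -76.9]]
scene (252, 22) [[148.2, -63.5], [157.8, -66.8], [167.4, -70.2], [177.0, -73.6], [186.5, -76.9]]
scene (135, 22) [[148.2, -16.4], [157.8, -20.3], [167.4, -24.1], [177.0, -28.0], [186.5, -31.9]]
scene (70, 60) [[132.9, 9.8], [142.7, 5.6], [152.4, 1.4], [162.2, -2.7], [171.9, -6.9]]
scene (228, 488) [[-39.3, -53.8], [-27.7, -57.3], [-16.0, -60.7], [-4.3, -64.2], [7.3, -67.7]]
scene (258, 240) [[60.5, -65.9], [71.0, -69.2], [81.6, -72.6], [92.1, -75.9], [102.7, -79.2]]
scene (224, 95) [[118.8, -52.2], [128.7, -55.7], [138.6, -59.2], [148.6, -62.7], [158.5, -66.2]]
top (62, 72) [[163.4, -1.2], [164.7, -2.1], [166.0, -3.0], [167.3, -3.8]]
top (217, 70) [[164.2, -61.8], [165.5, -62.4], [166.8, -62.9], [168.1, -63.5]]
top (60, 90) [[156.4, -0.4], [157.7, -1.3], [159.0, -2.2], [160.4, -3.1]]
top (218, 90) [[156.4, -62.2], [157.7, -62.7], [159.0, -63.3], [160.4, -63.8]]
now [ 159.4 -361.1  126.8] [-12.7   7.  -19.8  -1.4 -50.3   5.5] Fb [0.7 0.4 0.9] ori err [-24.02 -14.11  87.94]
[200, -120, 120] [72.0, 233.5, 11.0] q [11.0, -1.0, -30.0, -3.0, -34.0, 76.0] ok
[200, -50, 60] [106.6, 299.4, -43.4] q [18.0, 5.0, -35.0, 4.0, -23.0, 63.0] ok
[190, -50, 60] [97.6, 300.7, -47.6] q [19.0, 5.0, -37.0, 5.0, -22.0, 61.0] ok
[190, -50, 5] [120.6, 297.5, -97.4] q [17.0, 11.0, -37.0, 5.0, -15.0, 63.0] ok
[172, -50, 5] [104.5, 299.7, -105.0] q [18.0, 10.0, -41.0, 7.0, -12.0, 59.0] ok
```

p7: the top three blanks sit near the ledge and fence. The bottom one still juts about 5 mm uphill (strip at right view y≈70–90, at x≈164). I'll tap downslope again with the fingers lower.

carry_out --pt "-24 -14.1 88 30 60 40 1" --pt "-24 -14.1 88 50 115 40 1" --pt "-24 -14.1 88 60 170 30 1" --pt "-24 -14.1 88 72 233 11 1" --pt "-24 -14.1 88 85 260 0 1" --pt "-24 -14.1 88 106 299 -43 1" --pt "-24 -14.1 88 106 299 -43 1" --pt "-24 -14.1 88 106 299 -43 1" --pt "-24 -14.1 88 106 299 -43 1" --pt "-24 -14.1 88 106 299 -43 1" --pt "-24 -14.1 88 106 299 -43 1" --pt "-24 -14.1 88 120 297.5 -80 1" --pt "-24 -14.1 88 120.5 297.5 -95 1" --pt "-24 -14.1 88 120.5 297.5 -95 1"

```text
clock: 26.98
tool_pos: [0.6349, -0.0084, 0.1176]
orientation: [-154.9, 9.0, -93.6]
force: [0.5, 0.1, 0.3]
opening: 0.0003
```

```bash
python3 - <<'E'
from kin import *
incs(tool(0,"A",10),[[190,-45,5],[175,-45,5],[170,-45,5],[168,-45,5]])
E
```

```text
now [189.4 -50.4   6.2] [ 17.5  10.8 -37.1   4.4 -15.6  63. ] Fb [0.6 0.2 0.1] ori err [ 0.03 -0.21  0.02]
[190, -45, 5] [1.7, 5.2, -0.8] q [18.0, 11.0, -38.0, 6.0, -15.0, 61.0] ok
[175, -45, 5] [-11.7, 7.0, -7.1] q [19.0, 10.0, -41.0, 8.0, -12.0, 58.0] ok
[170, -45, 5] [-16.2, 7.6, -9.2] q [19.0, 10.0, -42.0, 9.0, -12.0, 57.0] ok
[168, -45, 5] [-18.0, 7.9, -10.1] q [19.0, 10.0, -42.0, 10.0, -11.0, 56.0] ok
```

carry_out --pt "0 -0.2 0 1.7 5 -1.5 1" --pt "0 -0.2 0 -4 6 -4 1" --pt "0 -0.2 0 -8 6.5 -5.8 1" --pt "0 -0.2 0 -11.7 7 -7.6 1" --pt "0 -0.2 0 -14 7.3 -8.6 1" --pt "0 -0.2 0 -16 7.6 -9.5 1" --pt "0 -0.2 0 -17.5 7.9 -10.3 1" --pt "0 -0.2 0 -17.5 7.9 -10.3 1"

```text
clock: 27.98
tool_pos: [0.6189, -0.0002, 0.1095]
orientation: [-154.4, 9.1, -93.4]
force: [1.9, -2.3, 0.7]
opening: 0.0005
```

```bash
python3 - <<'E'
from kin import *
incs(tool(0,"A",10),[[167,-45,5],[175,-30,5],[190,-60,60]])
E
```

```text
now [170.5 -44.4   6. ] [ 19.    9.8 -42.2   9.8 -11.1  56.3] Fb [ 2.3 -2.  -0.3] ori err [-0.01  0.24 -0.06]
[167, -45, 5] [-2.9, -0.2, -2.4] q [19.0, 10.0, -43.0, 10.0, -11.0, 56.0] ok
[175, -30, 5] [6.4, 13.7, 1.0] q [20.0, 10.0, -42.0, 13.0, -11.0, 52.0] ok
[190, -60, 60] [-7.3, -14.8, 57.2] q [18.0, 5.0, -36.0, 3.0, -23.0, 64.0] ok
```

carry_out --pt "0 0 0 -1 0 -0.8 1" --pt "0 0.2 0 -2.2 0.2 -1.5 1" --pt "0 0.2 0 -2.7 0.2 -1.8 1" --pt "0 0.2 0 -2.7 0.2 -1.8 1"

```text
clock: 28.48
tool_pos: [0.6184, 0.0001, 0.1093]
orientation: [-154.4, 9.1, -93.4]
force: [11.2, -8.7, 3.5]
opening: 0.0004
```

```bash
python3 - <<'E'
from kin import *
incs(tool(0,"A",10),[[180,-45,8],[190,-60,60]])
incs(tool(12,"B"),[[180,-45,8],[190,-60,70],[130,-120,90],[80,-110,60],[80,-110,5],[80,-78,5]])
E
```

```text
now [170.  -44.1   6. ] [ 19.    9.8 -42.3   9.9 -11.   56.2] Fb [12.6 -7.1 -2. ] ori err [-0.06  0.27 -0.05]
[180, -45, 8] [8.0, -2.0, 6.1] q [19.0, 10.0, -40.0, 7.0, -14.0, 59.0] ok
[190, -60, 60] [-6.8, -15.1, 57.4] q [18.0, 5.0, -36.0, 3.0, -23.0, 64.0] ok
now [170.  -44.1   6. ] [ 19.    9.8 -42.3   9.9 -11.   56.2] Fb [12.6 -7.1 -2. ] ori err [ 24.18  14.4  -87.76]
[180, -45, 8] [8.0, -2.0, 6.1] q [21.0, 15.0, -30.0, 11.0, -35.0, -38.0] ok
[190, -60, 70] [-11.0, -14.5, 66.5] q [21.0, 9.0, -27.0, 9.0, -43.0, -35.0] ok
[130, -120, 90] [-81.4, -65.4, 59.2] q [18.0, 3.0, -35.0, 9.0, -41.0, -32.0] ok
[80, -110, 60] [-112.4, -51.1, 10.9] q [21.0, 3.0, -44.0, 12.0, -32.0, -38.0] ok
[80, -110, 5] [-89.3, -54.3, -38.9] q [19.0, 10.0, -45.0, 15.0, -24.0, -40.0] ok
[80, -78, 5] [-85.0, -22.5, -38.9] q [23.0, 10.0, -46.0, 16.0, -24.0, -45.0] ok
```

carry_out --pt "0 0 0 8 -2 6 1" --pt "0 0 0 -11 -14 66 1" --pt "0 0 0 -11 -14 66 1" --pt "24 14.4 -88 -45 -40 62 1" --pt "24 14.4 -88 -81 -65 59 1" --pt "24 14.4 -88 -81 -65 59 1" --pt "24 14.4 -88 -81 -65 59 1" --pt "24 14.4 -88 -81 -65 59 1" --pt "24 14.4 -88 -81 -65 59 1" --pt "24 14.4 -88 -81 -65 59 1" --pt "24 14.4 -88 -81 -65 59 1" --pt "24 14.4 -88 -81 -65 59 1" --pt "24 14.4 -88 -112 -51 11 1" --pt "24 14.4 -88 -89 -54 -28 1" --pt "24 14.4 -88 -89 -54 -37 1" --pt "24 14.4 -88 -89 -54 -37 1" --pt "24 14.4 -88 -89 -54 -37 1"

```text
clock: 30.6
tool_pos: [0.5269, -0.054, 0.071]
orientation: [179.8, 12.8, 172.0]
force: [0.5, 0.1, -0.1]
opening: 0.0005
```

```bash
python3 - <<'E'
from kin import *
incs(tool(12,"B"),[[80,-100,5],[80,-85,5],[80,-78,5],[80,-74,5],[80,-72,5]])
E
```

```text
now [  78.3 -110.1    6.6] [ 19.1   9.6 -45.2  13.8 -24.3 -39.1] Fb [ 0.4  0.1 -0.3] ori err [-0.18 -0.16  0.14]
[80, -100, 5] [3.5, 9.8, -0.7] q [20.0, 10.0, -46.0, 15.0, -24.0, -41.0] ok
[80, -85, 5] [5.6, 24.6, -0.7] q [22.0, 10.0, -46.0, 16.0, -24.0, -44.0] ok
[80, -78, 5] [6.5, 31.6, -0.7] q [23.0, 10.0, -46.0, 16.0, -24.0, -45.0] ok
[80, -74, 5] [7.1, 35.5, -0.7] q [23.0, 10.0, -46.0, 17.0, -24.0, -46.0] ok
[80, -72, 5] [7.3, 37.5, -0.7] q [23.0, 10.0, -46.0, 17.0, -24.0, -46.0] ok
```

carry_out --pt "0 0 0 3.5 10 -1 1" --pt "0 0 0 4.5 18 -1 1" --pt "0 0 0 5.6 24.5 -1 1" --pt "0 0 0 6 28 -1 1" --pt "0 0 0 6.5 31.5 -1 1" --pt "0 0 0 7 33.5 -1 1" --pt "0 0 0 7 35.5 -1 1" --pt "0 0 0 7 35.5 -1 1"

```text
clock: 31.6
tool_pos: [0.5334, -0.0204, 0.0694]
orientation: [180.0, 12.7, 172.0]
force: [4.7, -14.5, 1.8]
opening: 0.0005
```

```bash
python3 - <<'E'
from kin import *
incs(tool(12,"B"),[[80,-74,5],[80,-72,5],[110,-90,5],[110,-76,5]])
E
```

```text
now [ 79.3 -76.    4.3] [ 23.   10.2 -45.4  16.  -24.3 -45.1] Fb [  6.7 -13.8  -1.2] ori err [-0.06 -0.28  0.25]
[80, -74, 5] [0.6, 2.0, 1.0] q [23.0, 10.0, -46.0, 17.0, -24.0, -46.0] ok
[80, -72, 5] [0.9, 3.9, 1.0] q [23.0, 10.0, -46.0, 17.0, -24.0, -46.0] ok
[110, -90, 5] [25.4, -17.6, 13.7] q [20.0, 11.0, -41.0, 13.0, -27.0, -39.0] ok
[110, -76, 5] [27.3, -3.7, 13.7] q [21.0, 11.0, -41.0, 14.0, -27.0, -41.0] ok
```

carry_out --pt "0 0 0 0 -6 1 1" --pt "0 0 0 2 -15 2 1" --pt "0 0 0 25 -18 13.7 1" --pt "0 0 0 34 -18 17 1" --pt "0 0 0 35 -12 17.5 1" --pt "0 0 0 36 -8 17.5 1" --pt "0 0 0 36 -5 17.5 1" --pt "0 0 0 36 -3.5 17.5 1" --pt "0 0 0 36 -3.5 17.5 1"

```text
clock: 32.72
tool_pos: [0.5685, -0.0254, 0.0868]
orientation: [-179.9, 12.7, 172.0]
force: [8.2, -26.6, 1.8]
opening: 0.0004
```

```bash
python3 - <<'E'
from kin import *
incs(tool(12,"B"),[[120,-74,5]])
E
```

```text
now [118.8 -76.2   5.1] [ 21.   11.8 -39.   13.  -28.8 -39.9] Fb [ 11.4 -25.3  -3.3] ori err [ 0.05 -0.35  0.27]
[120, -74, 5] [1.4, 2.0, 0.5] q [21.0, 12.0, -39.0, 13.0, -28.0, -40.0] ok
```

```bash
python3 - <<'E'
from kin import *
incs(tool(0,"A",10),[[118,-95,10],[150,-110,60],[195,-80,70],[190,-40,50],[186,-40,5],[175,-40,5],[170,-40,5]])
E
```

```text
now [118.8 -76.2   5.1] [ 21.   11.8 -39.   13.  -28.8 -39.9] Fb [ 11.4 -25.3  -3.3] ori err [-23.77 -14.32  88.12]
[118, -95, 10] [-5.4, -18.3, 4.1] q [13.0, 7.0, -56.0, 28.0, -0.0, 43.0] 0.001310133803534849
[150, -110, 60] [0.4, -34.2, 63.0] q [13.0, 3.0, -39.0, -2.0, -22.0, 73.0] ok
[195, -80, 70] [40.7, -9.4, 91.1] q [15.0, 4.0, -34.0, 0.0, -25.0, 69.0] ok
[190, -40, 50] [50.0, 29.7, 70.8] q [20.0, 6.0, -37.0, 6.0, -20.0, 59.0] ok
[186, -40, 5] [65.3, 27.6, 28.3] q [19.0, 11.0, -39.0, 7.0, -14.0, 59.0] ok
[175, -40, 5] [55.4, 28.9, 23.7] q [19.0, 10.0, -41.0, 10.0, -12.0, 56.0] ok
[170, -40, 5] [50.9, 29.6, 21.6] q [19.0, 10.0, -42.0, 11.0, -11.0, 55.0] ok
```

carry_out --pt "0 0 0 -1 -8 0 1" --pt "0 0 0 -3 -22 4 1" --pt "0 0 0 0 -37 60 1" --pt "-24 -14.3 88 40 -13 90 1" --pt "-24 -14.3 88 40 -13 90 1" --pt "-24 -14.3 88 40 -13 90 1" --pt "-24 -14.3 88 40 -13 90 1" --pt "-24 -14.3 88 40 -13 90 1" --pt "-24 -14.3 88 40 -13 90 1" --pt "-24 -14.3 88 40 -13 90 1" --pt "-24 -14.3 88 40 -13 90 1" --pt "-24 -14.3 88 40 -13 90 1" --pt "-24 -14.3 88 50 26 71 1" --pt "-24 -14.3 88 65 24 40 1" --pt "-24 -14.3 88 65.5 24 29 1" --pt "-24 -14.3 88 65.5 24 29 1"

```text
clock: 34.72
tool_pos: [0.6342, 0.0017, 0.1147]
orientation: [-154.9, 8.9, -93.5]
force: [0.8, -0.6, 0.3]
opening: 0.0005
```

```bash
python3 - <<'E'
from kin import *
incs(tool(0,"A",10),[[186,-42,5],[175,-42,5],[170,-42,5],[168,-42,5]])
E
```

```text
now [186.2 -40.4   4.4] [ 18.7  10.8 -38.7   7.2 -14.1  59.2] Fb [ 0.9 -0.5 -0.1] ori err [ 0.1  -0.21 -0.03]
[186, -42, 5] [-0.7, -1.5, 0.4] q [19.0, 11.0, -39.0, 7.0, -14.0, 59.0] ok
[175, -42, 5] [-10.6, -0.2, -4.2] q [19.0, 10.0, -41.0, 9.0, -12.0, 57.0] ok
[170, -42, 5] [-15.0, 0.4, -6.3] q [19.0, 10.0, -42.0, 10.0, -11.0, 56.0] ok
[168, -42, 5] [-16.8, 0.7, -7.2] q [19.0, 10.0, -43.0, 11.0, -11.0, 55.0] ok
```

carry_out --pt "0 -0.1 0 -5 -1 -1.8 1" --pt "0 -0.2 0 -10 0 -4 1" --pt "0 -0.2 0 -13 0.2 -5.4 1" --pt "0 -0.2 0 -15 0.4 -6.3 1" --pt "0 -0.2 0 -17 0.6 -7.2 1" --pt "0 0 0 -18.5 0.8 -8 1" --pt "0 0 0 -18.5 0.8 -8 1"

```text
clock: 35.6
tool_pos: [0.6188, 0.0029, 0.1094]
orientation: [-154.5, 9.1, -93.5]
force: [6.5, -4.5, 1.4]
opening: 0.0006
```

```bash
python3 - <<'E'
from kin import *
incs(tool(0,"A",10),[[180,-42,6]])
# hold-down plan: vertical-ish tool, mode B, tilt 25 => tool vertical
a=1.956
g=lambda th:np.array([80,20-96*np.cos(th),56+96*np.sin(th)])
for th in (1.956,1.57,1.2,.8,.4,0):print(th,g(th).round(0),b2w(B,g(th)).round(3))
for t in(15,20,25):
  for P in([85,95,190],[85,82,140],[85,20,150],[85,-50,130],[85,-76,66]):
    q,c=ik(b2w(B,P),tool(t,"B"),[20,10,-40,10,-30,-40]);print(t,P,q.round(0).tolist(),c<1e-7)
E
```

```text
now [170.1 -41.4   6.1] [ 19.3   9.8 -42.5  10.8 -11.   55. ] Fb [ 7.  -3.6 -1.8] ori err [ 0.01  0.14 -0.03]
[180, -42, 6] [8.9, -1.9, 4.1] q [19.0, 10.0, -40.0, 8.0, -13.0, 58.0] ok
1.956 [ 80.  56. 145.] [0.493 0.118 0.197]
1.57 [ 80.  20. 152.] [0.485 0.083 0.204]
1.2 [ 80. -15. 145.] [0.483 0.048 0.198]
0.8 [ 80. -47. 125.] [0.487 0.015 0.179]
0.4 [ 80. -68.  93.] [ 0.498 -0.008  0.15 ]
0 [ 80. -76.  56.] [ 0.512 -0.018  0.117]
15 [85, 95, 190] [47.0, -2.0, -29.0, 10.0, -57.0, -59.0] True
15 [85, 82, 140] [43.0, 2.0, -32.0, 10.0, -50.0, -57.0] True
15 [85, 20, 150] [38.0, -2.0, -34.0, 9.0, -51.0, -51.0] True
15 [85, -50, 130] [29.0, -2.0, -36.0, 8.0, -48.0, -42.0] True
15 [85, -76, 66] [24.0, 5.0, -39.0, 8.0, -38.0, -38.0] True
20 [85, 95, 190] [43.0, 1.0, -24.0, 4.0, -62.0, -53.0] True
20 [85, 82, 140] [40.0, 5.0, -26.0, 5.0, -56.0, -50.0] True
20 [85, 20, 150] [35.0, 1.0, -28.0, 4.0, -56.0, -45.0] True
20 [85, -50, 130] [27.0, 2.0, -31.0, 4.0, -54.0, -37.0] True
20 [85, -76, 66] [22.0, 8.0, -33.0, 3.0, -45.0, -32.0] True
25 [85, 95, 190] [40.0, 4.0, -19.0, 0.0, -67.0, -48.0] True
25 [85, 82, 140] [37.0, 8.0, -21.0, -0.0, -61.0, -45.0] True
25 [85, 20, 150] [32.0, 5.0, -23.0, 0.0, -62.0, -40.0] True
25 [85, -50, 130] [24.0, 5.0, -26.0, 0.0, -60.0, -32.0] True
25 [85, -76, 66] [20.0, 10.0, -27.0, -0.0, -52.0, -28.0] True
```

```bash
python3 - <<'E'
from kin import *
incs(tool(20,"B"),[[180,-42,8],[185,-60,100],[140,-60,230],[80,40,240],[80,105,235],[80,105,150]])
E
```

```text
now [170.1 -41.4   6.1] [ 19.3   9.8 -42.5  10.8 -11.   55. ] Fb [ 7.  -3.6 -1.8] ori err [ 18.93  21.26 -89.48]
[180, -42, 8] [8.0, -1.8, 5.9] q [19.0, 19.0, -19.0, 3.0, -48.0, -29.0] ok
[185, -60, 100] [-28.4, -14.9, 91.4] q [19.0, 11.0, -18.0, 3.0, -57.0, -28.0] ok
[140, -60, 230] [-123.3, -2.0, 190.2] q [25.0, -3.0, -19.0, 3.0, -69.0, -34.0] ok
[80, 40, 240] [-167.8, 105.1, 173.9] q [41.0, -5.0, -24.0, 4.0, -68.0, -50.0] ok
[80, 105, 235] [-156.9, 169.2, 169.4] q [47.0, -2.0, -22.0, 4.0, -67.0, -56.0] ok
[80, 105, 150] [-121.3, 164.3, 92.4] q [43.0, 5.0, -26.0, 5.0, -57.0, -53.0] ok
```

carry_out --pt "0 0 0 9 -2 5 1" --pt "0 0 0 -8 -8 50 1" --pt "0 0 0 -28 -15 91 1" --pt "19 21.3 -89.5 -75 -8 140 1" --pt "19 21.3 -89.5 -123 -2 190 1" --pt "19 21.3 -89.5 -123 -2 190 1" --pt "19 21.3 -89.5 -123 -2 190 1" --pt "19 21.3 -89.5 -123 -2 190 1" --pt "19 21.3 -89.5 -123 -2 190 1" --pt "19 21.3 -89.5 -123 -2 190 1" --pt "19 21.3 -89.5 -123 -2 190 1" --pt "19 21.3 -89.5 -145 50 182 1" --pt "19 21.3 -89.5 -168 105 174 1" --pt "19 21.3 -89.5 -157 169 169 1" --pt "19 21.3 -89.5 -157 169 169 1" --pt "19 21.3 -89.5 -157 169 169 1"

```text
clock: 37.6
tool_pos: [0.4594, 0.1719, 0.2763]
orientation: [179.8, 4.9, 172.2]
force: [-0.1, 0.4, -0.0]
opening: 0.0007
```

```bash
python3 - <<'E'
from kin import *
s=ctrl.snapshot("scene");t=ctrl.snapshot("top")
pos={"scene":s,"top":t}
for n,S in pos.items(): print(n,[(w2b(B,d["centre"]).round(0).tolist(),round(d["confidence"],2)) for d in ctrl.search_frame(S,"grip")[:2]])
cv2.imwrite("pics/raw2.png",s["pixels"])
a=s["pixels"][140:260,290:440].astype(int);b=cv2.imread("pics/raw_s.png")[140:260,290:440].astype(int);print(np.abs(a-b).mean())
incs(tool(20,"B"),[[80,105,145],[80,85,140],[80,60,142],[80,38,146],[80,15,146],[80,0,143],[80,-22,133]])
E
```

```text
scene [([88.0, 35.0, 113.0], 0.79)]
top [([78.0, 41.0, 129.0], 0.59)]
15.02512962962963
now [ 77.4 103.5 234.2] [ 46.6  -2.  -22.1   4.2 -66.8 -56. ] Fb [ 0.4  0.2 -0.2] ori err [-0.31 -0.01  0.08]
[80, 105, 145] [39.9, -3.9, -79.7] q [43.0, 5.0, -26.0, 5.0, -56.0, -53.0] ok
[80, 85, 140] [39.3, -24.0, -84.2] q [41.0, 5.0, -27.0, 5.0, -55.0, -51.0] ok
[80, 60, 142] [35.1, -48.7, -82.4] q [39.0, 3.0, -28.0, 4.0, -55.0, -49.0] ok
[80, 38, 146] [30.4, -70.2, -78.8] q [37.0, 2.0, -29.0, 4.0, -56.0, -47.0] ok
[80, 15, 146] [27.3, -93.0, -78.8] q [35.0, 1.0, -29.0, 4.0, -56.0, -45.0] ok
[80, 0, 143] [26.5, -108.0, -81.5] q [33.0, 1.0, -30.0, 4.0, -55.0, -43.0] ok
[80, -22, 133] [27.7, -130.4, -90.6] q [30.0, 1.0, -31.0, 4.0, -54.0, -40.0] ok
```

```bash
python3 - <<'E'
from kin import *
out=[]
for n in("scene","top"):
    I=[];
    for _ in range(4):S=ctrl.snapshot(n);I.append(S["pixels"])
    im=np.mean(I,0).astype(np.uint8)
    z=32;g=np.array([[-25,20,z],[-25,-110,z],[205,-110,z],[205,20,z]],float);k=2.6
    H=cv2.getPerspectiveTransform(proj(S,b2w(B,g)).astype(np.float32),np.float32([[0,230*k],[130*k,230*k],[130*k,0],[0,0]]))
    out.append(cv2.warpPerspective(im,H,(int(130*k),int(230*k)),flags=cv2.INTER_CUBIC))
cv2.imwrite("pics/p8.png",np.hstack(out))
E
```

```text
(no output)
```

View pics/p8.png

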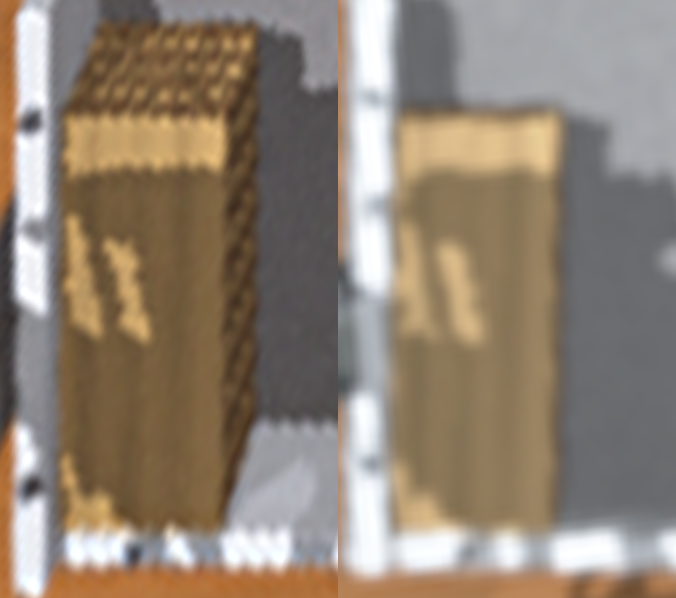

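p8: the stack's end face is now one clean block, scene view (65–255, 25–110). Nothing juts out beyond the top blank in the top view (end edge at y≈108), and the edges run along the fence and ledge. Next I'll swing the hold-down, pushing its grip from outside.

carry_out --pt "0 0 0 20 -2 -40 1" --pt "0 0 0 40 -4 -80 1" --pt "0 0 0 40 -4 -80 1" --pt "0 0 0 39 -16 -83 1" --pt "0 0 0 38.5 -26 -84 1" --pt "0 0 0 37 -37 -83 1" --pt "0 0 0 35 -48.7 -82.4 1" --pt "0 0 0 33 -59 -80.5 1" --pt "0 0 0 30.5 -70 -79 1" --pt "0 0 0 29 -81 -79 1" --pt "0 0 0 27.5 -93 -79 1" --pt "0 0 0 27 -101 -80 1" --pt "0 0 0 26.5 -108 -81.5 1" --pt "0 0 0 27 -115 -84 1" --pt "0 0 0 27.5 -123 -87 1" --pt "0 0 0 27.7 -130 -90.5 1" --pt "0 0 0 27.7 -130 -90.5 1"

```text
clock: 40.33
tool_pos: [0.4871, 0.041, 0.1858]
orientation: [179.8, 4.9, 172.1]
force: [-0.2, -0.0, 0.7]
opening: 0.0004
```

```bash
python3 - <<'E'
from kin import *
for n in("scene","top"):
    S=ctrl.snapshot(n)
    for l in("grip","holddown"):print(n,l,[(w2b(B,d["centre"]).round(0).tolist(),round(d["confidence"],2)) for d in ctrl.search_frame(S,l)[:2]])
incs(tool(20,"B"),[[80,-10,150],[80,-15,170],[80,-45,160],[80,-50,137],[80,-60,124],[80,-68,108],[80,-74,90],[80,-76,80],[80,-76,75]])
E
```

```text
scene grip [([85.0, -28.0, 95.0], 0.73)]
scene holddown [([156.0, -50.0, 16.0], 0.51), ([85.0, -30.0, 92.0], 0.49)]
top grip []
top holddown [([195.0, 231.0, -21.0], 0.24)]
now [ 79.8 -20.6 133.1] [ 30.3   1.6 -30.6   3.5 -53.8 -40.1] Fb [1.1 0.1 0.2] ori err [-0.29 -0.02 -0.  ]
[80, -10, 150] [-5.5, 11.4, 15.4] q [32.0, 0.0, -30.0, 4.0, -56.0, -42.0] ok
[80, -15, 170] [-14.5, 7.6, 33.6] q [33.0, -2.0, -29.0, 4.0, -59.0, -42.0] ok
[80, -45, 160] [-14.4, -22.7, 24.5] q [29.0, -2.0, -30.0, 4.0, -57.0, -38.0] ok
[80, -50, 137] [-5.5, -29.0, 3.7] q [27.0, 1.0, -31.0, 4.0, -54.0, -37.0] ok
[80, -60, 124] [-1.4, -39.6, -8.1] q [26.0, 2.0, -32.0, 3.0, -53.0, -36.0] ok
[80, -68, 108] [4.2, -48.5, -22.6] q [24.0, 3.0, -32.0, 3.0, -50.0, -34.0] ok
[80, -74, 90] [11.0, -55.4, -38.9] q [23.0, 5.0, -33.0, 3.0, -48.0, -33.0] ok
[80, -76, 80] [14.9, -58.0, -48.0] q [23.0, 6.0, -33.0, 3.0, -47.0, -33.0] ok
[80, -76, 75] [17.0, -58.3, -52.5] q [22.0, 6.0, -33.0, 3.0, -46.0, -33.0] ok
```

The grip has moved over as expected. Now go above it and press down along its arc.

carry_out --pt "0 0 0 -5.5 11 15 1" --pt "0 0 0 -14 8 34 1" --pt "0 0 0 -14 -12 30 1" --pt "0 0 0 -14 -23 25 1" --pt "0 0 0 -10 -26 14 1" --pt "0 0 0 -5.5 -29 4 1" --pt "0 0 0 -3.5 -34 -2 1" --pt "0 0 0 -1.4 -40 -8 1" --pt "0 0 0 1.5 -44 -15 1" --pt "0 0 0 4 -48.5 -22.5 1" --pt "0 0 0 7.5 -52 -31 1" --pt "0 0 0 11 -55.5 -39 1" --pt "0 0 0 13 -57 -44 1" --pt "0 0 0 15 -58 -48 1" --pt "0 0 0 15 -58 -48 1"

```text
clock: 42.5
tool_pos: [0.5025, -0.0161, 0.1379]
orientation: [179.7, 4.9, 172.2]
force: [0.2, -0.5, 0.6]
opening: 0.0004
```

```bash
python3 - <<'E'
from kin import *
S=ctrl.snapshot("scene");print([(w2b(B,d["centre"]).round(0).tolist(),round(d["confidence"],2)) for d in ctrl.search_frame(S,"grip")[:2]])
incs(tool(20,"B"),[[80,-76,76],[80,-76,74],[80,-76,72],[80,-76,70]])
E
```

```text
[([83.0, 16.0, 64.0], 0.53)]
now [ 80.2 -75.8  79.9] [ 22.4   5.9 -32.9   3.1 -46.8 -32.2] Fb [-0.8 -0.6  0.7] ori err [-0.3  -0.01 -0.01]
[80, -76, 76] [1.4, -0.4, -3.7] q [23.0, 6.0, -33.0, 3.0, -46.0, -33.0] ok
[80, -76, 74] [2.2, -0.5, -5.5] q [22.0, 6.0, -33.0, 3.0, -46.0, -33.0] ok
[80, -76, 72] [3.1, -0.6, -7.3] q [22.0, 7.0, -33.0, 4.0, -46.0, -33.0] ok
[80, -76, 70] [3.9, -0.7, -9.1] q [22.0, 7.0, -33.0, 4.0, -46.0, -32.0] ok
```

Force is still low, so I'll press down in steps until the foot bears.

carry_out --pt "0 0 0 1 0 -2 1" --pt "0 0 0 1.5 -0.4 -3.7 1" --pt "0 0 0 2.2 -0.5 -5.5 1" --pt "0 0 0 3 -0.6 -7.3 1" --pt "0 0 0 3 -0.6 -7.3 1"

```text
clock: 43.22
tool_pos: [0.5053, -0.0169, 0.1307]
orientation: [179.7, 4.9, 172.2]
force: [0.4, 0.9, 0.8]
opening: 0.0003
```

```bash
python3 - <<'E'
from kin import *
incs(tool(20,"B"),[[80,-76,70],[80,-76,68],[80,-76,66]])
E
```

```text
now [ 79.6 -76.4  71.8] [ 22.1   6.7 -33.1   3.1 -45.8 -32. ] Fb [0.5 0.9 0.6] ori err [-0.29 -0.05  0.01]
[80, -76, 70] [1.2, 0.2, -1.4] q [22.0, 7.0, -33.0, 4.0, -46.0, -32.0] ok
[80, -76, 68] [2.0, 0.1, -3.2] q [22.0, 7.0, -33.0, 4.0, -45.0, -32.0] ok
[80, -76, 66] [2.9, -0.0, -5.0] q [22.0, 7.0, -33.0, 4.0, -45.0, -32.0] ok
```

carry_out --pt "0 0 0 0.6 0.1 -1 1" --pt "0 0 0 1.2 0.1 -2 1" --pt "0 0 0 1.7 0.1 -3 1" --pt "0 0 0 1.7 0.1 -3 1"

```text
clock: 43.72
tool_pos: [0.507, -0.0168, 0.1279]
orientation: [179.7, 4.9, 172.2]
force: [-1.2, -0.4, -0.1]
opening: 0.0008
```

```bash
python3 - <<'E'
from kin import *
incs(tool(20,"B"),[[80,-76,66],[80,-76,64]])
for n in("scene","top"):
    S=ctrl.snapshot(n)
    for l in("grip","foot"):print(n,l,[(w2b(B,d["centre"]).round(0).tolist(),round(d["confidence"],2)) for d in ctrl.search_frame(S,l)[:2]])
E
```

```text
now [ 79.9 -76.   68.5] [ 22.1   7.  -33.2   3.1 -45.4 -32. ] Fb [-1.1 -0.5  0.4] ori err [-0.29 -0.04  0.01]
[80, -76, 66] [1.1, -0.2, -2.2] q [22.0, 7.0, -33.0, 4.0, -45.0, -32.0] ok
[80, -76, 64] [2.0, -0.3, -4.1] q [22.0, 7.0, -33.0, 4.0, -45.0, -32.0] ok
scene grip []
scene foot [([82.0, 17.0, 62.0], 0.47), ([157.0, -48.0, 3.0], 0.29)]
top grip [([263.0, -263.0, -122.0], 0.5)]
top foot []
```

```bash
python3 - <<'E'
from kin import *
def pts(th):
    r=np.arange(12,103,3.);c,s=np.cos(th),np.sin(th)
    bar=[[80+dx,20-a*c,56+a*s] for a in r for dx in(-10,0,10)]
    gr=[[80+dx,20-96*c,56+96*s] for dx in range(-25,26,5)]
    return proj(S,b2w(B,bar)),proj(S,b2w(B,gr))
for n in("scene","top"):
    S=ctrl.snapshot(n)
    for l in("holddown","grip"):
        for d in ctrl.outline_of(S,l)[:2]:
            m=d["pixels"];ys,xs=np.nonzero(m);print(n,l,round(d["confidence"],2),m.sum(),"x",xs.min(),xs.max(),"y",ys.min(),ys.max(),"c",xs.mean().round(),ys.mean().round())
    for th in(0,.3,.6,.9,1.2,1.6):
        b,g=pts(th);print(n,th,"bar end",b[-2].round(),"grip",g.min(0).round(),g.max(0).round(),"tcp",proj(S,cur()[0]).round())
    # dark pixels near grip
E
```

```text
scene grip 0.75 2589 x 197 261 y 192 260 c 229.0 226.0
scene grip 0.56 35 x 372 379 y 154 160 c 375.0 157.0
scene 0 bar end [339. 172.] grip [338. 166.] [345. 176.] tcp [[341. 167.]]
scene 0.3 bar end [339. 161.] grip [338. 156.] [345. 166.] tcp [[341. 167.]]
scene 0.6 bar end [343. 150.] grip [341. 146.] [349. 155.] tcp [[341. 167.]]
scene 0.9 bar end [350. 139.] grip [347. 136.] [356. 145.] tcp [[341. 167.]]
scene 1.2 bar end [359. 130.] grip [356. 127.] [365. 136.] tcp [[341. 167.]]
scene 1.6 bar end [374. 122.] grip [370. 120.] [379. 129.] tcp [[341. 167.]]
top 0 bar end [307. 208.] grip [305. 201.] [306. 216.] tcp [[305. 209.]]
top 0.3 bar end [305. 210.] grip [303. 202.] [304. 217.] tcp [[305. 209.]]
top 0.6 bar end [300. 212.] grip [298. 204.] [299. 219.] tcp [[305. 209.]]
top 0.9 bar end [293. 212.] grip [291. 204.] [293. 220.] tcp [[305. 209.]]
top 1.2 bar end [284. 213.] grip [283. 204.] [284. 220.] tcp [[305. 209.]]
top 1.6 bar end [271. 212.] grip [271. 203.] [272. 219.] tcp [[305. 209.]]
```

carry_out --pt "0 0 0 0.5 0 -1.1 1" --pt "0 0 0 1 -0.1 -2.2 1" --pt "0 0 0 1.5 -0.2 -3.2 1" --pt "0 0 0 2 -0.3 -4.2 1" --pt "0 0 0 2 -0.3 -4.2 1"

```text
clock: 44.95
tool_pos: [0.508, -0.0172, 0.1261]
orientation: [179.7, 4.9, 172.2]
force: [-22.1, 4.7, 34.8]
opening: 0.0004
```

```bash
python3 - <<'E'
from kin import *
incs(tool(20,"B"),[[80,-76,62],[60,-150,130],[60,-230,170]])
E
```

```text
now [ 80.1 -76.3  66.5] [ 22.    7.3 -33.2   3.1 -45.2 -31.9] Fb [-5.7  1.7 41.1] ori err [-0.27 -0.05 -0.02]
[80, -76, 62] [1.8, 0.0, -4.1] q [22.0, 8.0, -34.0, 4.0, -45.0, -32.0] ok
[60, -150, 130] [-54.7, -67.0, 49.1] q [16.0, -1.0, -34.0, 3.0, -52.0, -25.0] ok
[60, -230, 170] [-82.3, -143.9, 85.3] q [5.0, -4.0, -31.0, 1.0, -58.0, -14.0] ok
```

The foot is bearing firmly at grip height. I'll ease off, withdraw upward and check.

carry_out --pt "0 0 0 -1 0 3 1" --pt "0 0 0 -3 0 8 1" --pt "0 0 0 -12 0 30 1" --pt "0 0 0 -25 -5 65 1" --pt "0 0 0 -40 -50 90 1" --pt "0 0 0 -50 -110 95 1" --pt "0 0 0 -50 -170 100 1" --pt "0 0 0 -50 -230 105 1" --pt "0 0 0 -50 -280 110 1" --pt "0 0 0 -50 -280 110 1"

```text
clock: 46.2
tool_pos: [0.4589, -0.3002, 0.2333]
orientation: [179.7, 4.9, 171.9]
force: [-1.0, 0.6, -0.4]
opening: 0.0001
```

```bash
python3 - <<'E'
from kin import *
p,r,o=cur();print(p,o["force"])
for n in("scene","top"):
    S=ctrl.snapshot(n);cv2.imwrite(f"pics/fin_{n}.png",S["pixels"])
    for l in("grip","holddown","foot"):
        for d in ctrl.outline_of(S,l)[:1]:
            ys,xs=np.nonzero(d["pixels"]);print(n,l,round(d["confidence"],2),len(xs),"c",xs.mean().round(1),ys.mean().round(1),"x",xs.min(),xs.max(),"y",ys.min(),ys.max())
    g=S["pixels"].astype(int).max(2)<60
    for th in(-.1,0,.1,.2,.3):
        q=proj(S,b2w(B,[80,20-96*np.cos(th),56+96*np.sin(th)]))[0].round(1);print(n,th,q)
    u,v=proj(S,b2w(B,[80,-76,56]))[0].astype(int);w=g[v-25:v+25,u-25:u+25];ys,xs=np.nonzero(w);print("dark centroid",xs.mean()+u-25,ys.mean()+v-25,w.sum(),xs.min()+u-25,xs.max()+u-25,ys.min()+v-25,ys.max()+v-25)
    # stack end, top face corners expected
    print("blank",[(w2b(B,d["centre"]).round(0).tolist(),round(d["confidence"],2)) for d in ctrl.search_frame(S,"blank4")[:3]])
E
```

```text
[ 0.45891551 -0.30022935  0.2333438 ] [-0.99562033  0.57074382 -0.44968036]
scene grip 0.58 450 c 355.4 167.0 x 335 379 y 154 178
scene holddown 0.72 460 c 356.0 166.8 x 335 379 y 154 178
scene foot 0.55 444 c 356.0 166.6 x 335 379 y 154 178
scene -0.1 [342.  174.1]
scene 0 [341.4 171. ]
scene 0.1 [341.  167.7]
scene 0.2 [341.1 164.3]
scene 0.3 [341.5 160.8]
dark centroid 346.952 171.984 125 335 362 165 178
blank [([116.0, -32.0, 29.0], 0.96), ([117.0, -551.0, -83.0], 0.87), ([161.0, -48.0, 7.0], 0.64)]
top grip 0.75 289 c 292.5 207.2 x 274 308 y 201 215
top holddown 0.58 180 c 290.8 207.0 x 275 306 y 203 211
top foot 0.76 191 c 290.6 207.0 x 274 307 y 203 210
top -0.1 [305.4 207.6]
top 0 [305.3 208.2]
top 0.1 [304.9 208.8]
top 0.2 [304.2 209.4]
top 0.3 [303.3 209.9]
dark centroid 304.69642857142856 212.23214285714286 56 301 307 202 228
blank [([-127.0, -277.0, 35.0], 0.89), ([112.0, -596.0, -79.0], 0.74)]
```

```bash
python3 - <<'E'
from kin import *
z=32;k=2.6;g=np.array([[-25,20,z],[-25,-110,z],[205,-110,z],[205,20,z]],float)
p8=cv2.imread("pics/p8.png")
for i,n in enumerate(("scene","top")):
    S=ctrl.snapshot(n);H=cv2.getPerspectiveTransform(proj(S,b2w(B,g)).astype(np.float32),np.float32([[0,230*k],[130*k,230*k],[130*k,0],[0,0]]))
    for nm,im in(("p8",p8[:,338*i:338*i+338]),("now",cv2.warpPerspective(S["pixels"],H,(338,598),flags=cv2.INTER_CUBIC))):
        f=im.astype(int);w=((f[:,:,2]-f[:,:,0])>0.25*f[:,:,2])
        print(n,nm,"end rows",[int(np.nonzero(w[:300,c])[0].min()) for c in(90,120,150,180,205)],"right cols",[int(np.nonzero(w[r,100:300])[0].max())+100 for r in(150,200,250,400,450)])
E
```

```text
scene p8 end rows [46, 21, 21, 23, 24] right cols [258, 257, 257, 256, 243]
scene now end rows [46, 20, 20, 23, 25] right cols [258, 257, 258, 254, 243]
top p8 end rows [110, 110, 112, 112, 111] right cols [224, 221, 219, 219, 219]
top now end rows [110, 109, 112, 113, 112] right cols [225, 226, 222, 227, 227]
```

```bash
python3 - <<'E'
from kin import *
z=32;k=2.6;g=np.array([[-25,20,z],[-25,-110,z],[205,-110,z],[205,20,z]],float)
p8=cv2.imread("pics/p8.png");p7=cv2.imread("pics/p7.png")
for i,n in enumerate(("scene","top")):
    I=[]
    for _ in range(4):S=ctrl.snapshot(n);I.append(S["pixels"])
    H=cv2.getPerspectiveTransform(proj(S,b2w(B,g)).astype(np.float32),np.float32([[0,230*k],[130*k,230*k],[130*k,0],[0,0]]))
    now=cv2.warpPerspective(np.mean(I,0).astype(np.uint8),H,(338,598),flags=cv2.INTER_CUBIC)
    for nm,im,dy in(("p7",p7,-26),("p8",p8,0),("now",now,0)):
        f=im[:,338*i:338*i+338] if nm!="now" else im
        f=f.astype(float);o=[]
        for r in(130,160,200,400,440,480):
            a=f[r+dy-12:r+dy+12,195:262].mean(0);c=(a[:,2]-a[:,0])/a[:,2];lv=(c[:8].mean()+c[-5:].mean())/2
            gq=np.gradient(cv2.GaussianBlur(a.mean(1)[None],(0,0),2)[0] if i==0 else cv2.GaussianBlur(c[None],(0,0),2)[0]);o.append(int(195+gq.argmin()))
        print(n,nm,o)
E
```

```text
scene p7 [224, 224, 225, 223, 221, 222]
scene p8 [224, 224, 226, 220, 221, 223]
scene now [224, 225, 225, 204, 206, 205]
top p7 [224, 225, 229, 231, 232, 229]
top p8 [229, 226, 225, 222, 223, 221]
top now [224, 226, 229, 231, 233, 231]
```

```bash
python3 -c "
from plant import ctrl
print(ctrl.close_job())"
```

```text
the job is handed in; nothing more can be done
None
```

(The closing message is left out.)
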